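# Hang the bulb planter on the quake-safe hook and snap its keeper shut

## Task

Hang the bulb planter by its wooden handle on the two-pronged hook of the green tool hanger, handle lying across both prongs, and let go of it while the yellow keeper is still open. Then press the keeper down until it snaps shut over the handle so that an earthquake cannot shake the planter off. Leave the sprayer, the mug of pegs, the rake head and the charger dock alone, and handle the planter gently: don't drop it.

Things in the scene. Friction and masses are not known exactly. Their poses are not given: they have to be found in the camera images.
- planter: Loose hand bulb planter, 167 mm tall, about 0.3 kg, standing on its steel tube (60 mm wide, 85 mm tall). Origin: centre of underside, z up. Two 8 mm steel arms at y = -52 and +52 mm carry a round wooden grip, its axis 155 mm up. Same after a half turn about z. The loop under the grip is open right through along x (96 mm wide, 58 mm high).
- planter_grip (a point): Middle of the planter's wooden grip, on its axis: a cylinder 24 mm in diameter, 124 mm long along the planter's y axis. Being round, it can be held at any angle about its length. Same axes as the planter.
- stand: Fixed tool hanger: dark foot 150 x 170 x 12 mm, green upright back plate 100 mm wide, top at 248 mm, front face at x = +30 mm. Origin: under the middle, z up; the hook points along its -x (front). Hook: two 10 mm steel prongs at y = -32 and +32 mm, 54 mm free between them; their low part (top at 202 mm) is 60 to 77 mm from the plate, their upturned tips end 91 mm from it, tops at 219 mm.
- seat (a point): Centre of the planter's grip when it hangs in the low part of both prongs: 65 mm in front of the plate, 215 mm above the table, midway between the prongs; stand's axes. The grip's axis then lies along the stand's y and the planter hangs upright below it.
- keeper (a joint): Yellow keeper angle, rad: 0 = shut (level over the grip), about 1.2 = open as found, at its stop, rising forwards over the hook. Open, it blocks a hand coming straight down on the hook; a hand leaning about 40 deg out to the front clears it. Sprung over centre: takes 5 to 10 N pressing down on its end, then below about 0.45 snaps to 0 and holds.
- keeper_hinge (a point): Middle of the keeper's hinge axis (along the stand's y), 8 mm in front of the plate, 241 mm high; stand's axes. The keeper is a strap 38 mm wide, 5 mm thick. At angle a its end roll is 88 cos(a) mm to the front of the hinge and 88 sin(a) mm above it.
- keeper_end (a point): Centre of the roll (16 mm diameter, 42 mm long along the stand's y) on the free end of the keeper: the place to press.
- sprayer: Red plastic hand sprayer, a bystander, loose, upright, 188 mm tall; bottle 76 mm in diameter, head reaching 57 mm from the axis to its -x. Origin: centre of the underside.
- pegmug: Blue ceramic mug of pegs, a bystander, loose; 80 mm in diameter, handle reaching 67 mm to its +y, pegs up to 120 mm high. Origin: centre of the underside.
- rake: Hand rake head with a wooden handle, a bystander lying loose; from 120 mm behind to 87 mm ahead of its origin along x, 130 mm wide, 26 mm high. Origin: on the table under the front end of the handle.
- dock: Battery charger dock, fixed bystander, 130 x 110 mm, 85 mm high with its battery. Origin: centre of the underside.
There are look-alikes about, which are no part of the job. Leave any purple look-alike of the planter alone.

How it is judged:
By the outcome, as a careful person would: the job done as asked, in the order asked, and still so for the second after the job is handed in, with the robot touching nothing.
It also fails if it takes over 64 s, if anything falls off the work surface, if the arm or the gripper's body presses on something with over 40 N, if the wrist force passes 120 N, or if a joint passes its speed limit or range.

## Robot

A 6-joint arm with a two-finger parallel gripper is mounted at the origin on the work surface. World frame = base frame: x ahead of the robot, y to its left, z up, the work surface at z = 0. Lengths are in m, angles in rad, forces in N, time in s.
With the tool pointing down it reaches from about 0.35 to 0.975 m from the base axis. Payload 7.1 kg.
Tool frame: the origin (TCP) lies at the centre of the arm's flange, where the gripper is bolted on; the fingertips stand 182 mm ahead of it and the grasp point (between the pads) lies 163 mm ahead of it; z points along the fingers, y is the line along which they close (so a half turn about z gives the same grasp; the last joint's range is limited). The gripper opens to 88 mm and grips with 3 to 60 N. Pads are 20 mm wide; open, the fingers measure 115 mm over their backs; the gripper's body (75 mm by 178 mm) begins 61 mm behind the grasp point.
Start: joints at [-1.326, 0.423, 1.63, -0, 1.089, -0.019], TCP at [0.163, -0.603, 0.405] pointing down, gripper open.
Joint ranges: [-3, 3], [-0.9, 2.11], [0.09, 2.58], [-1.31, 4.45], [0.11, 2.69], [-2.54, 2.54]. Speed limits (rad/s): [2.39, 2.39, 3.01, 3.14, 3.14, 3.14].

## Interface

Orientations are given as a unit quaternion [w, x, y, z].
In Python, from plant import read_state, capture, camera_params, finish_job gives the robot as it stands. The module is installed in compiled form; this text tells all that it offers.
- The arm moves only by the tool play_rows, never from a script. Its argument "moves" is a list of rows, each a list of 6 numbers: the shift along the world's x, y, z in m, then the turn, a rotation vector about the world's x, y, z in degrees. A call has 1 to 5 rows; each row is the pose to reach, as a shift and turn from the pose commanded when the call began; what a row does not reach only later rows make up. A row lasts 1/12 s, in which the tool goes at most 41.7 mm and 7.16 degrees, less where a joint would pass 70% of its speed; a pose out of reach is approached as far as the arm can. A call with a gripper value outside its range is refused whole. "grip" is the finger opening in m, from 0 to 0.0878, set as the call begins (left out, the last holds). The fingers move at their own pace and stop on an object; the grip force is fixed at half the most. Time passes only in rows, so rows that repeat a pose let the fingers close. It gives the time, the measured TCP pose, the force, the opening and the grip force at its end, in the units of the state.
- read_state(): the state, without advancing time (a new reading comes with each control period).
- capture(name): name is "scene" or "top" or "wrist"; returns (picture, depth): 384x512x3 uint8, red, green, blue; 384x512 float32, m along the optical axis (not along the pixel's ray), 0 where there is no reading.
- camera_params(name): a dict with "fx", "fy", "cx", "cy" (pixels), "R" (3x3) and "t" (3): a world point X has camera coordinates R X + t; the wrist camera has in their place "mount" (4x4, takes a point from camera to tool coordinates, whose origin is the TCP and whose axes are the flange's). Camera axes: x right, y down, z forward; pixel columns grow to the right and rows downward; lengths in m; the calibration is good to about 2 mm. A picture is of the moment at which its call begins: read the wrist's pose just before it. camera_params takes no time and is no camera call.
- finish_job(): hands the job in; it is judged then, once.
The state is a dict: "clock": time; "joints": joint angles; "qd": joint speeds; "tau": joint torques, N m; "tcp_pos": TCP position; "ee_rot": TCP orientation; "ft_force": force on the tool from outside, world axes, zero at the start; "moment": the same for the moment, N m; "grip_width": finger opening in m; "finger_force": force on a finger pad.
Only numpy, scipy, OpenCV 4.12 (cv2) and the standard library are available. Lean on these libraries where they do the work, as an engineer would, in place of code of your own. Each camera call takes 0.05 s, during which the arm holds its last target. There are 200 camera calls.

## Working session

There is one attempt and no reset: what is moved stays moved. The work goes in short steps, Python scripts to look and compute and a tool call to move; the robot and the scene stay as the last step left them, time stands still between calls to the robot, and variables do not carry over. Pictures are saved under pics/ and viewed, at most 10 in all, crops included, and the job is handed in when it is done.

Besides the shell and the picture viewer there is one more tool, called after "Emit:" by a JSON object that holds its "api" and its "payload", one argument or row to a line. play_rows: Moves the arm, as the interface text tells. Its arguments: {"type":"object","properties":{"moves":{"type":"array"},"grip":{"type":"number"}},"required":["moves"]}

```bash
mkdir -p pics; cat > h.py <<'E'
import numpy as np, cv2
from plant import *
def shot(n):
    s=read_state(); im,d=capture(n); p=camera_params(n)
    if n=="wrist":
        from scipy.spatial.transform import Rotation as Ro
        q=s["ee_rot"]; T=np.eye(4); T[:3,:3]=Ro.from_quat([q[1],q[2],q[3],q[0]]).as_matrix(); T[:3,3]=s["tcp_pos"]
        M=T@np.array(p["mount"]); R=M[:3,:3].T; t=-R@M[:3,3]
    else: R=np.array(p["R"]); t=np.array(p["t"])
    return im,d,dict(fx=p["fx"],fy=p["fy"],cx=p["cx"],cy=p["cy"],R=R,t=t)
def cloud(d,p):
    v,u=np.indices(d.shape); c=np.stack([(u-p["cx"])/p["fx"]*d,(v-p["cy"])/p["fy"]*d,d],-1)
    return (c-p["t"])@p["R"]
def proj(X,p):
    c=p["R"]@np.asarray(X)+p["t"]; return p["fx"]*c[0]/c[2]+p["cx"],p["fy"]*c[1]/c[2]+p["cy"]
def save(n,im): cv2.imwrite("pics/"+n+".png",im[...,::-1])
E
python3 - <<'E'
from h import *
a,d,p=shot("scene"); b,e,q=shot("top")
np.savez("s0.npz",a=a,d=d,b=b,e=e)
save("scene0",a); save("top0",b)
print(read_state()); print(-p["R"].T@p["t"],-q["R"].T@q["t"])
E
```

```text
{'clock': 0.1, 'joints': array([-1.32601313e+00,  4.23768733e-01,  1.63058459e+00, -4.30986097e-06,
        1.08859266e+00, -1.89889408e-02]), 'qd': array([-1.57530225e-05, -2.54988975e-03, -2.23064162e-03,  1.12059120e-03,
        6.17194590e-04,  1.22612410e-03]), 'tau': array([ 2.59485387e-04, -5.45616925e+01, -2.74322444e+01,  6.45506708e-02,
        1.88141246e-02, -2.04524423e-05]), 'tcp_pos': array([ 0.16292518, -0.60314118,  0.40398796]), 'ee_rot': array([-6.72138459e-04,  9.91315273e-01,  1.31505027e-01, -7.81273134e-05]), 'ft_force': array([ 0.3055793 , -0.28955649, -0.11137691]), 'moment': array([-0.00175156, -0.01544169,  0.0117719 ]), 'finger_force': 0.0, 'grip_width': 0.08796573973958062}
[0.89044499 0.42444271 0.96173574] [0.29976464 0.01318657 1.21296537]
```

View pics/scene0.png

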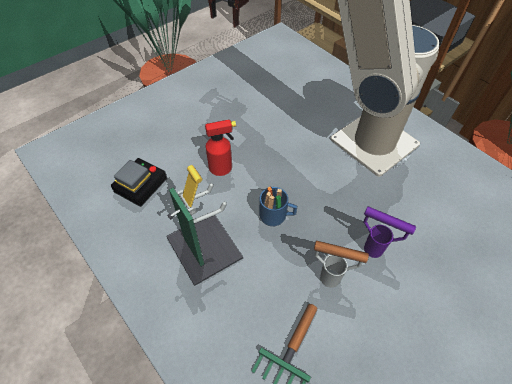

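View pics/top0.png

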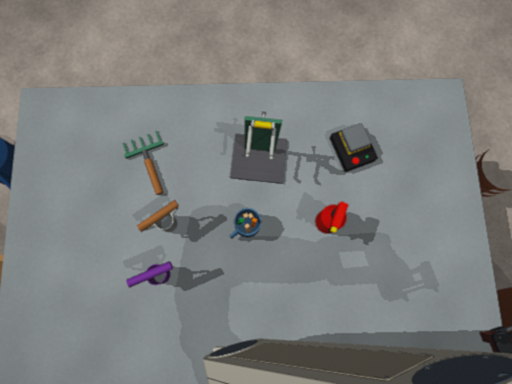

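Two planter candidates. The one with a brown wooden grip and grey steel tube is at scene (338,262) / top (158,216). The purple look-alike is at scene (385,232) / top (150,275). The brown one fits (wooden grip, steel tube), so I'll confirm it in an enlarged crop. The green stand is at scene (195,225) / top (262,145), its hook facing the robot and the keeper open.

```bash
cat >> h.py <<'E'
def ray(u,v,p):
    d=p["R"].T@np.array([(u-p["cx"])/p["fx"],(v-p["cy"])/p["fy"],1]); return -p["R"].T@p["t"],d/np.linalg.norm(d)
def tri(a,p,b,q):
    (o1,d1),(o2,d2)=ray(*a,p),ray(*b,q)
    s=np.linalg.lstsq(np.c_[d1,-d2],o2-o1,rcond=None)[0]
    x,y=o1+s[0]*d1,o2+s[1]*d2; return (x+y)/2,np.linalg.norm(x-y)
def mask(im,h0,h1,s0,v0,box):
    h=cv2.cvtColor(im,cv2.COLOR_RGB2HSV); m=cv2.inRange(h,(h0,s0,v0),(h1,255,255)); k=np.zeros_like(m)
    x0,y0,x1,y1=box; k[y0:y1,x0:x1]=m[y0:y1,x0:x1]
    n,l,st,_=cv2.connectedComponentsWithStats(k); i=1+np.argmax(st[1:,4]); return (l==i).astype(np.uint8)*255
def ends(m):
    c=np.argwhere(m>0)[:,::-1].astype(float); o=c.mean(0); w=np.linalg.svd(c-o,full_matrices=False)[2][0]; t=(c-o)@w
    mid=lambda s:c[s].mean(0)
    return o,o+w*t.min(),o+w*t.max()
def params(n):
    p=camera_params(n); p["R"]=np.array(p["R"]);p["t"]=np.array(p["t"]); return p
E
python3 - <<'E'
from h import *
z=np.load("s0.npz"); p,q=params("scene"),params("top"); np.set_printoptions(precision=4,suppress=True)
C,D=cloud(z["d"],p),cloud(z["e"],q)
for name,col,bs,bt in [("grip",(2,18,110,60),(305,235,375,270),(130,195,185,235)),("keeper",(22,34,120,80),(180,160,205,210),(245,115,280,135)),("plate",(60,85,100,20),(160,180,210,270),(240,110,290,150))]:
    m,n=mask(z["a"],*col,bs),mask(z["b"],*col,bt)
    e,f=ends(m),ends(n); print(name,(m>0).sum(),(n>0).sum(),np.array(e).round(1).tolist(),np.array(f).round(1).tolist())
    X,g=tri(e[0],p,f[0],q); print(" tri mid",X,g)
    for i in (1,2):
        for j in (1,2):
            X,g=tri(e[i],p,f[j],q); print("  ",i,j,X,g)
    for M,K in((m,C),(n,D)):
        P=K[(M>0)&(K[...,2]>.02)]; print("  depth med",np.median(P,0),"lo",np.percentile(P,2,0),"hi",np.percentile(P,98,0))
# plate points: fit vertical plane
m=mask(z["a"],60,85,100,20,(160,180,210,270)); P=C[cv2.erode(m,np.ones((3,3)))>0]
o=P.mean(0); w=np.linalg.svd(P-o)[2]; print("plate normal",w[2],o)
c1=cv2.resize(z["a"][225:295,300:425],None,fx=4,fy=4,interpolation=cv2.INTER_CUBIC); c2=cv2.resize(z["a"][155:285,155:255],None,fx=3,fy=3,interpolation=cv2.INTER_CUBIC)
c=np.zeros((390,800,3),np.uint8); c[:280,:500]=c1; c[:390,500:800]=c2; save("crop1",c)
E
```

```text
grip 505 332 [[340.9, 251.3], [314.6, 244.8], [367.3, 257.8]] [[157.4, 215.6], [176.0, 203.0], [138.9, 228.3]]
 tri mid [0.4731 0.2441 0.1548] 0.0013178404451483353
   1 1 [0.5076 0.193  0.1547] 0.0006387922976732026
   1 2 [0.4759 0.2415 0.178 ] 0.11925960638820957
   2 1 [0.4793 0.245  0.1801] 0.1209002750236779
   2 2 [0.4393 0.2943 0.1549] 0.002731746845499955
  depth med [0.4776 0.2472 0.1649] lo [0.4422 0.197  0.1552] hi [0.5136 0.2956 0.1687]
  depth med [0.4711 0.2407 0.1649] lo [0.4369 0.1915 0.1571] hi [0.5067 0.2894 0.1699]
keeper 415 115 [[191.1, 184.6], [194.2, 165.4], [187.7, 205.6]] [[262.6, 124.4], [254.0, 123.5], [271.0, 125.2]]
 tri mid [ 0.6747 -0.0447  0.2928] 0.0017421390448164793
   1 1 [ 0.6579 -0.0272  0.3574] 0.016451046926646364
   1 2 [ 0.6542 -0.0597  0.3302] 0.008719281789794638
   2 1 [ 0.6978 -0.0278  0.2504] 0.005973527045011555
   2 2 [ 0.6959 -0.0642  0.2146] 0.023055554784448797
  depth med [ 0.6751 -0.0407  0.298 ] lo [ 0.6578 -0.0616  0.2501] hi [ 0.6944 -0.0206  0.3325]
  depth med [ 0.6601 -0.0438  0.3287] lo [ 0.6536 -0.0624  0.3195] hi [ 0.6719 -0.023   0.3331]
plate 293 329 [[186.4, 218.7], [173.4, 187.4], [202.8, 258.3]] [[260.8, 138.9], [262.5, 128.9], [259.1, 149.0]]
 tri mid [ 0.6935 -0.0535  0.156 ] 0.01696968024978615
   1 1 [ 0.689  -0.0605  0.2694] 0.04164887575737901
   1 2 [ 0.6646 -0.0659  0.2372] 0.08712702083812142
   2 1 [ 0.7299 -0.0276  0.0613] 0.07706935831099995
   2 2 [ 0.7042 -0.0388 -0.0125] 0.028586554529510727
  depth med [ 0.7127 -0.0104  0.2468] lo [ 0.7001 -0.0912  0.0624] hi [0.7199 0.0028 0.2505]
  depth med [ 0.7024 -0.0495  0.1168] lo [ 0.6987 -0.0735  0.0281] hi [ 0.7061 -0.0258  0.189 ]
plate normal [-0.9678  0.2396  0.0776] [ 0.712  -0.0363  0.251 ]
```

View pics/crop1.png

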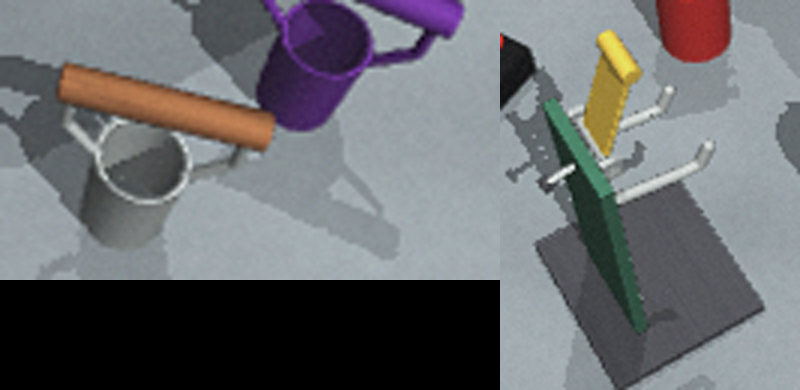

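The crop confirms the wooden-grip planter with a grey steel tube (centre about (170,110) in the crop) and shows the stand's two prongs and open yellow keeper. Next I measure the stand's pose and the obstacles.

```bash
python3 - <<'E'
from h import *
z=np.load("s0.npz"); p,q=params("scene"),params("top"); np.set_printoptions(precision=4,suppress=True)
C,D=cloud(z["d"],p),cloud(z["e"],q)
# foot in top view: dark gray
h=cv2.cvtColor(z["b"],cv2.COLOR_RGB2HSV); f=D[...,2]
m=((h[...,2]<100)&(np.abs(f-.012)<.008)).astype(np.uint8); k=np.zeros_like(m); k[125:190,222:298]=m[125:190,222:298]
k=cv2.morphologyEx(k,cv2.MORPH_OPEN,np.ones((3,3))); n,l,st,_=cv2.connectedComponentsWithStats(k); k=(l==1+np.argmax(st[1:,4])).astype(np.uint8)
c=np.argwhere(k)[:,::-1]
W=[]
for u,v in c:
    o,d=ray(u,v,q); W.append((o+d*(.012-o[2])/d[2])[:2])
W=np.array(W,np.float32); r=cv2.minAreaRect(W); print("foot rect",r, cv2.boxPoints(r))
# plate front face via top depth
m=mask(z["b"],60,85,80,20,(240,110,290,150)); P=D[m>0]; P=P[(P[:,2]>.03)&(P[:,2]<.235)]
A=np.c_[P[:,1],P[:,2],np.ones(len(P))]; co=np.linalg.lstsq(A,P[:,0],rcond=None)[0]; print("plate x=a y+b z+c",co,len(P), "P y range",np.percentile(P[:,1],[1,99]))
P=D[m>0]; P=P[P[:,2]>.24]; print("top edge",len(P),P.min(0) if len(P) else 0,P.max(0) if len(P) else 0)
# prongs: points z .19-.225 in front of plate in both
for K,n in((C,"scene"),(D,"top")):
    s=(K[...,2]>.185)&(K[...,2]<.228)&(K[...,0]>.58)&(K[...,0]<.69)&(K[...,1]>-.13)&(K[...,1]<.05)
    P=K[s]
    for lo in(True,False):
        Q=P[(P[:,1]>-.045)==lo]
        if len(Q)<5: continue
        cc=np.polyfit(Q[:,0],Q[:,1],1); print(n,len(Q),"prong y at x=.64",np.polyval(cc,.64),"slope",cc[0],"x",np.percentile(Q[:,0],[1,99]),"zmax",Q[:,2].max(), "slab", [np.median(Q[abs(Q[:,0]-x)<.008][:,2]) for x in (.61,.625,.64,.66)])
# roll yellow
for im,K,b in((z["a"],C,(180,160,205,210)),(z["b"],D,(245,115,280,135))):
    P=K[mask(im,22,34,120,80,b)>0]; P=P[P[:,2]>.318]; cc=np.polyfit(P[:,1],P[:,0],1); print("roll",P.mean(0),len(P),"y",P[:,1].min(),P[:,1].max(),"slope",cc[0])
for nm,s in(("purple",(128,160,80,30,(100,250,190,300))),("red",(0,8,150,80,(300,190,370,245)))):
    P=D[mask(z["b"],*s)>0]; P=P[P[:,2]>.02]; print(nm,P.min(0),P.max(0),np.median(P,0))
P=D[205:240,230:265].reshape(-1,3);P=P[P[:,2]>.05];print("mug",P.min(0),P.max(0))
print(camera_params("wrist")["mount"])
E
```

```text
foot rect ((0.6757813692092896, -0.04533611238002777), (0.16771823167800903, 0.1505604088306427), 82.2081298828125) [[ 0.5898 -0.1182]
 [ 0.739  -0.1386]
 [ 0.7617  0.0275]
 [ 0.6126  0.048 ]]
plate x=a y+b z+c [0.1305 0.0006 0.7087] 336 P y range [-0.075  -0.0247]
top edge 0 0 0
scene 144 prong y at x=.64 -0.004555275431140829 slope -0.13901506179885723 x [0.6185 0.6893] zmax 0.21994634549239644 slab [np.float64(0.21544230843793238), np.float64(0.21016887661191633), np.float64(0.20090963816422788), np.float64(0.20289936834514352)]
scene 97 prong y at x=.64 -0.06892659196407108 slope -0.15838141669449712 x [0.611  0.6634] zmax 0.22089507388665672 slab [np.float64(0.2164389559700658), np.float64(0.20251713986574693), np.float64(0.20035226119477803), np.float64(0.20231838259798923)]
top 90 prong y at x=.64 -0.007780608503959369 slope -0.13208172130994408 x [0.6175 0.6893] zmax 0.22006755184227914 slab [np.float64(0.21795489740926088), np.float64(0.21642194847869706), np.float64(0.2007007013390391), np.float64(0.20362820169918042)]
top 104 prong y at x=.64 -0.07182087814276386 slope -0.13907537681992369 x [0.6089 0.6886] zmax 0.21923694207032907 slab [np.float64(0.21669506869292), np.float64(0.20136589730071566), np.float64(0.2011422268834994), np.float64(0.2039365014846841)]
roll [ 0.6694 -0.0282  0.3426] 134 y -0.06282822405299826 0.42444271187486887 slope 0.4754877988823593
roll [ 0.6608 -0.043   0.3283] 113 y -0.06307944932097236 -0.02221222405729159 slope 0.11965340107716574
purple [0.288  0.2015 0.0214] [0.3474 0.3203 0.1713] [0.3168 0.2603 0.1638]
red [ 0.4223 -0.2835  0.0206] [ 0.4994 -0.2125  0.1926] [ 0.4595 -0.2346  0.1203]
mug [ 0.2998 -0.0399  0.0501] [0.5001 0.049  1.213 ]
[[-0.0006 -0.9522 -0.3056  0.085 ]
 [ 1.     -0.0006 -0.0002 -0.0002]
 [-0.     -0.3056  0.9522  0.0198]
 [ 0.      0.      0.      1.    ]]
```

Stand yaw is about -7.6° and the seat is near (0.638, -0.040, 0.215). A hand leaning out over the planter where it stands would brush the purple look-alike. So I'll first pick the planter straight down, set it down aligned with the stand at about (0.56, 0.13), and regrasp it leaning.

Emit:
{"api": "play_rows", "payload": {
  "moves": [
    [0.03,0.026,0,0,0,4.4],
    [0.06,0.052,0,0,0,8.8],
    [0.09,0.078,0,0,0,13.2],
    [0.12,0.104,0,0,0,17.6],
    [0.15,0.13,0,0,0,22]
  ],
  "grip": 0.085
}}

```text
clock: 0.52
tcp_pos: [0.3139, -0.4719, 0.4044]
ee_rot: [-0.0, 0.947, 0.32, -0.0]
ft_force: [0.1, 0.7, -1.4]
grip_width: 0.0849
finger_force: 0.0
```

Emit:
{"api": "play_rows", "payload": {
  "moves": [
    [0.024,0.032,0,0,0,4.4],
    [0.048,0.064,0,0,0,8.8],
    [0.072,0.096,0,0,0,13.2],
    [0.096,0.128,0,0,0,17.6],
    [0.12,0.16,0,0,0,22]
  ]
}}

```text
clock: 0.93
tcp_pos: [0.4337, -0.3115, 0.4045]
ee_rot: [-0.0, 0.869, 0.495, -0.0]
ft_force: [0.6, -0.6, -0.6]
grip_width: 0.0846
finger_force: 0.0
```

Emit:
{"api": "play_rows", "payload": {
  "moves": [
    [0.01,0.039,0,0,0,4.4],
    [0.02,0.078,0,0,0,8.8],
    [0.03,0.117,0,0,0,13.2],
    [0.04,0.156,0,0,0,17.6],
    [0.05,0.195,0,0,0,22]
  ]
}}

```text
clock: 1.35
tcp_pos: [0.4829, -0.1164, 0.4045]
ee_rot: [-0.0, 0.759, 0.652, -0.0]
ft_force: [1.1, 0.9, 0.4]
grip_width: 0.0846
finger_force: 0.0
```

Emit:
{"api": "play_rows", "payload": {
  "moves": [
    [0.002,0.04,0,0,0,4.4],
    [0.004,0.08,0,0,0,8.8],
    [0.006,0.12,0,0,0,13.2],
    [0.008,0.16,0,0,0,17.6],
    [0.01,0.2,0,0,0,22]
  ]
}}

```text
clock: 1.77
tcp_pos: [0.4925, 0.0836, 0.4046]
ee_rot: [-0.0, 0.62, 0.784, -0.0]
ft_force: [0.5, -0.1, -0.9]
grip_width: 0.0851
finger_force: 0.0
```

Emit:
{"api": "play_rows", "payload": {
  "moves": [
    [-0.005,0.04,0,0,0,5],
    [-0.01,0.08,0,0,0,10],
    [-0.015,0.12,0,0,0,15],
    [-0.02,0.162,0,0,0,21],
    [-0.02,0.162,0,0,0,21]
  ]
}}

```text
clock: 2.18
tcp_pos: [0.472, 0.2491, 0.4047]
ee_rot: [-0.0, 0.464, 0.886, 0.001]
ft_force: [-0.1, -0.2, 0.7]
grip_width: 0.0852
finger_force: 0.0
```

```bash
cat >> h.py <<'E'
from scipy.spatial.transform import Rotation as Ro
def pose():
    s=read_state(); q=s["ee_rot"]; return s,np.array(s["tcp_pos"]),Ro.from_quat([q[1],q[2],q[3],q[0]])
def goal(g,th,az):
    """TCP position and rotation with grasp point g, lean th deg, azimuth az deg"""
    c,s=np.cos(np.radians(th)),np.sin(np.radians(th))
    R=Ro.from_euler("z",az,degrees=True)*Ro.from_matrix(np.array([[0,c,s],[1,0,0],[0,s,-c]]))
    return np.array(g)-.163*R.as_matrix()[:,2],R
def need(g,th,az):
    s,P,R=pose(); T,Q=goal(g,th,az); print("t",round(s["clock"],2),"tcp",P,"shift mm",(T-P)*1000,"turn deg",np.degrees((Q*R.inv()).as_rotvec()),"F",s["ft_force"],"w",s["grip_width"])
E
python3 - <<'E'
from h import *
np.set_printoptions(precision=4,suppress=True)
im,d,p=shot("wrist"); save("w1",im)
m=mask(im,2,18,110,60,(0,0,512,384)); e=ends(m); print(np.array(e))
for i in e:
    o,D=ray(*i,p); print(o+D*(.155-o[2])/D[2])
P=cloud(d,p)[m>0]; print("depth top",np.median(P,0))
need((.473,.244,.155),0,34)
print(read_state()["joints"])
E
```

```text
[[256.0456 206.3349]
 [257.2288 133.8405]
 [254.793  283.0782]]
[0.4732 0.2473 0.155 ]
[0.441  0.2955 0.155 ]
[0.513  0.1875 0.155 ]
depth top [0.4709 0.2513 0.1653]
t 2.23 tcp [0.4722 0.2467 0.4044] shift mm [  0.7747  -2.6857 -86.4085] turn deg [-0.0164 -0.0087 -0.4296] F [ 1.0542  0.6028 -0.3557] w 0.0853750768183245
[ 0.459   0.2887  1.8338  0.0004  1.0191 -0.1421]
```

View pics/w1.png

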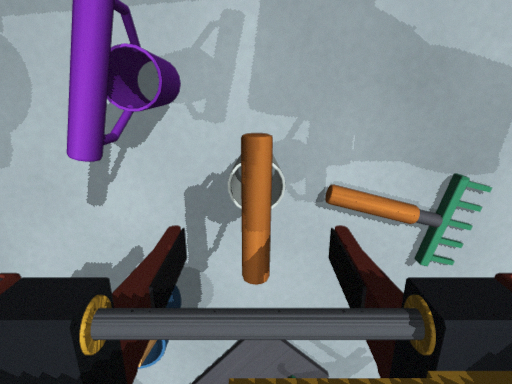

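The wrist view shows the wooden grip at (256,206), midway between the fingers and square to them. Triangulation agrees within 2–3 mm. I descend, grip and lift.

Emit:
{"api": "play_rows", "payload": {
  "moves": [
    [0,0,-0.02,0,0,0],
    [0,0,-0.045,0,0,0],
    [0,0,-0.07,0,0,0],
    [0,0,-0.086,0,0,0],
    [0,0,-0.086,0,0,0]
  ]
}}

```text
clock: 2.65
tcp_pos: [0.4719, 0.2417, 0.3154]
ee_rot: [-0.002, 0.47, 0.883, -0.003]
ft_force: [-0.8, -0.2, -0.3]
grip_width: 0.0849
finger_force: 0.0
```

Emit:
{"api": "play_rows", "payload": {
  "moves": [
    [0,0,0,0,0,0],
    [0,0,0,0,0,0],
    [0,0,0,0,0,0],
    [0,0,0,0,0,0],
    [0,0,0,0,0,0]
  ],
  "grip": 0.015
}}

```text
clock: 3.07
tcp_pos: [0.4733, 0.2436, 0.3197]
ee_rot: [0.001, 0.469, 0.883, 0.001]
ft_force: [-0.7, 0.4, -0.4]
grip_width: 0.0553
finger_force: 0.0
```

Emit:
{"api": "play_rows", "payload": {
  "moves": [
    [0,0,0,0,0,0],
    [0,0,0,0,0,0],
    [0,0,0,0,0,0],
    [0,0,0,0,0,0],
    [0,0,0,0,0,0]
  ]
}}

```text
clock: 3.48
tcp_pos: [0.473, 0.2437, 0.3187]
ee_rot: [0.0, 0.469, 0.883, 0.0]
ft_force: [0.2, 1.2, 1.2]
grip_width: 0.0231
finger_force: 30.0
```

```bash
python3 - <<'E'
from h import *
np.set_printoptions(precision=4,suppress=True)
need((.473,.244,.155),0,34); need((.56,.13,.155),0,-7.6)
E
```

```text
t 3.48 tcp [0.473  0.2437 0.3187] shift mm [ 0.0001  0.2769 -0.714 ] turn deg [-0.0054  0.0105 -0.1191] F [0.2466 1.1863 1.239 ] w 0.023078407693871154
t 3.48 tcp [0.473  0.2437 0.3187] shift mm [  87.0001 -113.7231   -0.714 ] turn deg [ -0.0014   0.012  -41.7191] F [0.2466 1.1863 1.239 ] w 0.023078407693871154
```

Emit:
{"api": "play_rows", "payload": {
  "moves": [
    [0,0,0.008,0,0,0],
    [0,0,0.022,0,0,0],
    [0,0,0.038,0,0,0],
    [0,0,0.05,0,0,0],
    [0,0,0.055,0,0,0]
  ]
}}

```text
clock: 3.9
tcp_pos: [0.4732, 0.2438, 0.3754]
ee_rot: [0.001, 0.469, 0.883, 0.001]
ft_force: [1.0, -0.0, -3.3]
grip_width: 0.023
finger_force: 30.0
```

Emit:
{"api": "play_rows", "payload": {
  "moves": [
    [0.008,-0.01,0,0,0,-4],
    [0.018,-0.023,0,0,0,-8.5],
    [0.028,-0.036,0,0,0,-13],
    [0.038,-0.049,0,0,0,-17.5],
    [0.048,-0.062,0,0,0,-22]
  ]
}}

```text
clock: 4.32
tcp_pos: [0.5211, 0.181, 0.3734]
ee_rot: [-0.0, 0.63, 0.777, -0.0]
ft_force: [0.1, 0.4, -3.2]
grip_width: 0.0228
finger_force: 30.0
```

Emit:
{"api": "play_rows", "payload": {
  "moves": [
    [0.01,-0.013,0,0,0,-4.5],
    [0.02,-0.026,0,0,0,-9],
    [0.03,-0.039,0,0,0,-13.5],
    [0.036,-0.047,0,0,0,-17.5],
    [0.039,-0.052,0,0,0,-19.7]
  ]
}}

```text
clock: 4.73
tcp_pos: [0.5605, 0.1286, 0.3733]
ee_rot: [-0.0, 0.754, 0.657, -0.0]
ft_force: [-0.1, -0.5, -2.3]
grip_width: 0.0233
finger_force: 30.0
```

Emit:
{"api": "play_rows", "payload": {
  "moves": [
    [0,0,0,0,0,0],
    [0,0,0,0,0,0],
    [0,0,0,0,0,0]
  ]
}}

```text
clock: 4.98
tcp_pos: [0.5596, 0.1299, 0.3734]
ee_rot: [-0.0, 0.752, 0.659, -0.0]
ft_force: [-0.3, 0.1, -2.0]
grip_width: 0.0237
finger_force: 30.0
```

```bash
python3 - <<'E'
from h import *
np.set_printoptions(precision=4,suppress=True)
need((.56,.13,.155),0,-7.6)
im,d,p=shot("scene"); b,e,q=shot("top")
c=np.hstack([cv2.resize(im[180:330,220:420],(533,400)),cv2.resize(b[160:260,120:186],(264,400))]); save("c2",c)
E
```

```text
t 4.98 tcp [0.5596 0.1299 0.3734] shift mm [  0.3948   0.1185 -55.4096] turn deg [ 0.0015 -0.049  -0.0927] F [-0.3127  0.0667 -2.0377] w 0.02366994149055082
```

View pics/c2.png

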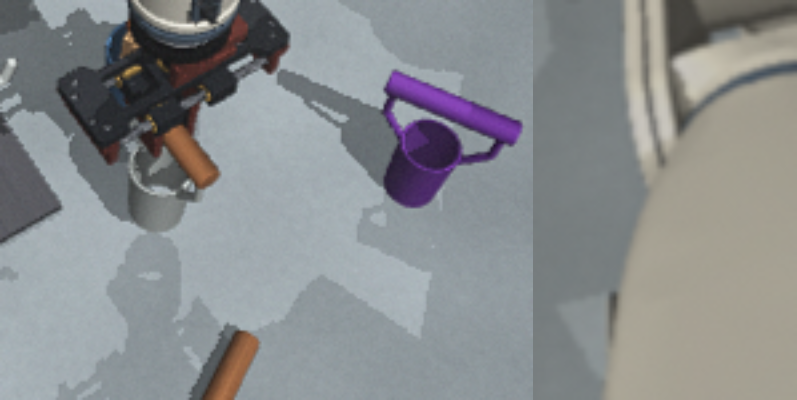

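The planter hangs upright in the gripper, with the purple one untouched. I lower it gently and let go.

Emit:
{"api": "play_rows", "payload": {
  "moves": [
    [0,0,-0.012,0,0,0],
    [0,0,-0.026,0,0,0],
    [0,0,-0.038,0,0,0],
    [0,0,-0.046,0,0,0],
    [0,0,-0.05,0,0,0]
  ]
}}

```text
clock: 5.5
tcp_pos: [0.5594, 0.1297, 0.3217]
ee_rot: [-0.001, 0.752, 0.659, -0.001]
ft_force: [-1.0, -0.9, -3.3]
grip_width: 0.0232
finger_force: 30.0
```

Emit:
{"api": "play_rows", "payload": {
  "moves": [
    [0,0,-0.001,0,0,0],
    [0,0,-0.002,0,0,0],
    [0,0,-0.003,0,0,0],
    [0,0,-0.004,0,0,0],
    [0,0,-0.0045,0,0,0]
  ]
}}

```text
clock: 5.92
tcp_pos: [0.5601, 0.1297, 0.3195]
ee_rot: [0.0, 0.752, 0.659, 0.0]
ft_force: [-0.6, -0.1, -2.4]
grip_width: 0.0235
finger_force: 30.0
```

Emit:
{"api": "play_rows", "payload": {
  "moves": [
    [0,0,0,0,0,0],
    [0,0,0,0,0,0],
    [0,0,-0.0005,0,0,0],
    [0,0,-0.0005,0,0,0]
  ]
}}

```text
clock: 6.25
tcp_pos: [0.56, 0.1297, 0.3188]
ee_rot: [0.0, 0.752, 0.659, 0.0]
ft_force: [-0.2, -0.1, -1.6]
grip_width: 0.0232
finger_force: 30.0
```

Emit:
{"api": "play_rows", "payload": {
  "moves": [
    [0,0,0,0,0,0],
    [0,0,0,0,0,0],
    [0,0,0,0,0,0],
    [0,0,0,0,0,0],
    [0,0,0,0,0,0]
  ],
  "grip": 0.06
}}

```text
clock: 6.67
tcp_pos: [0.5601, 0.1296, 0.3188]
ee_rot: [0.0, 0.752, 0.659, 0.0]
ft_force: [-0.2, 0.2, -0.9]
grip_width: 0.053
finger_force: 0.0
```

Emit:
{"api": "play_rows", "payload": {
  "moves": [
    [0,0,0,0,0,0],
    [0,0,0.015,0,0,0],
    [0,0,0.045,0,0,0],
    [0,0,0.08,0,0,0],
    [0,0,0.1,0,0,0]
  ]
}}

```text
clock: 7.08
tcp_pos: [0.5605, 0.1297, 0.4218]
ee_rot: [0.001, 0.752, 0.659, 0.001]
ft_force: [0.3, -0.5, 0.5]
grip_width: 0.0598
finger_force: 0.0
```

```bash
python3 - <<'E'
from h import *
np.set_printoptions(precision=4,suppress=True)
im,d,p=shot("wrist")
m=mask(im,2,18,110,60,(180,60,340,384)); e=ends(m); print(np.array(e))
for i in e:
    o,D=ray(*i,p); print(o+D*(.155-o[2])/D[2])
g,_=ray(0,0,p)
need((.56,.13,.155),0,-7.6)
need((.56,.13,.155),55,-7.6)
th=np.radians(55); back=np.array([np.sin(th)*np.cos(np.radians(-7.6)),np.sin(th)*np.sin(np.radians(-7.6)),-np.cos(th)])
need(np.array([.56,.13,.155])-.09*back,55,-7.6)
E
```

```text
[[257.4675 193.8786]
 [257.4937 124.9964]
 [257.4398 267.0017]]
[0.5621 0.1326 0.155 ]
[0.5698 0.1899 0.155 ]
[0.5527 0.0619 0.155 ]
t 7.13 tcp [0.5614 0.13   0.4251] shift mm [  -1.3626    0.0334 -107.0981] turn deg [-0.1034  0.4755 -0.0154] F [ 1.4966 -0.1918  2.2222] w 0.05991472715136434
t 7.13 tcp [0.5614 0.13   0.4251] shift mm [-133.7115   17.6925 -176.6051] turn deg [ -7.3573 -54.044   -0.0936] F [ 1.4966 -0.1918  2.2222] w 0.05991472715136434
t 7.13 tcp [0.5614 0.13   0.4251] shift mm [-206.7875   27.443  -124.9832] turn deg [ -7.3573 -54.044   -0.0936] F [ 1.4966 -0.1918  2.2222] w 0.05991472715136434
```

The planter stands at (0.561, 0.130), aligned with the stand at 82.4°. I now move back and lean the hand 55°.

Emit:
{"api": "play_rows", "payload": {
  "moves": [
    [-0.016,0.002,0.002,-0.73,-5.45,0],
    [-0.033,0.004,0.004,-1.46,-10.9,0],
    [-0.049,0.007,0.006,-2.19,-16.35,0],
    [-0.066,0.009,0.008,-2.92,-21.8,0],
    [-0.082,0.011,0.01,-3.65,-27.25,0]
  ]
}}

```text
clock: 7.55
tcp_pos: [0.477, 0.1407, 0.4287]
ee_rot: [0.18, 0.73, 0.64, 0.158]
ft_force: [-0.7, -1.2, -0.1]
grip_width: 0.0601
finger_force: 0.0
```

Emit:
{"api": "play_rows", "payload": {
  "moves": [
    [-0.016,0.002,-0.006,-0.73,-5.45,0],
    [-0.033,0.004,-0.012,-1.46,-10.9,0],
    [-0.049,0.007,-0.018,-2.19,-16.35,0],
    [-0.066,0.009,-0.024,-2.92,-21.8,0],
    [-0.082,0.011,-0.03,-3.65,-27.25,0]
  ]
}}

```text
clock: 7.97
tcp_pos: [0.4082, 0.1515, 0.4154]
ee_rot: [0.303, 0.693, 0.602, 0.254]
ft_force: [-0.3, -0.5, -0.9]
grip_width: 0.0598
finger_force: 0.0
```

Emit:
{"api": "play_rows", "payload": {
  "moves": [
    [0,0,0,0,0,0],
    [0,0,0,0,0,0],
    [0,0,0,0,0,0]
  ]
}}

```text
clock: 8.22
tcp_pos: [0.409, 0.1518, 0.4166]
ee_rot: [0.303, 0.693, 0.603, 0.254]
ft_force: [-0.9, 0.0, 0.0]
grip_width: 0.06
finger_force: 0.0
```

```bash
python3 - <<'E'
from h import *
np.set_printoptions(precision=4,suppress=True)
th=np.radians(55); back=np.array([np.sin(th)*np.cos(np.radians(-7.6)),np.sin(th)*np.sin(np.radians(-7.6)),-np.cos(th)])
need(np.array([.561,.1305,.155])-.04*back,55,-7.6)
print(read_state()["joints"])
E
```

```text
t 8.22 tcp [0.409  0.1518 0.4166] shift mm [ -12.7972    0.6604 -145.1745] turn deg [-0.4268 -8.5274  0.745 ] F [-0.8563  0.0123  0.0118] w 0.05997911051633996
[ 0.4493  0.0627  2.2027 -1.2284  0.4545  1.6204]
```

The arm stopped short at 46° lean because joint 4 is near its lower limit (-1.23 against -1.31). I'll fit a small kinematic model and see which leans and places are reachable.

```bash
cat > kin.py <<'E'
import numpy as np
from scipy.optimize import least_squares
from scipy.spatial.transform import Rotation as Ro
from h import goal,read_state
lo=np.array([-3,-.9,.09,-1.31,.11,-2.54]); hi=np.array([3,2.11,2.58,4.45,2.69,2.54])
def fk(q,k):
    h,L1,L2,a,d,e=k
    R=Ro.from_euler("z",q[0])
    A=R*Ro.from_euler("y",q[1]); B=R*Ro.from_euler("y",q[1]+q[2])
    P=R.apply([a,0,h])+A.apply([0,0,L1])+B.apply([e,0,L2])
    T=B*Ro.from_euler("z",q[3])*Ro.from_euler("y",q[4])*Ro.from_euler("z",q[5])*Ro.from_euler("z",-np.pi/2)
    return P+T.apply([0,0,d]),T
J=[([-1.32601313,.423768733,1.63058459,0,1.08859266,-.0189889],[.16292518,-.60314118,.40398796]),
([.459,.2887,1.8338,.0004,1.0191,-.1421],[.4722,.2467,.4044])]
s=read_state(); J.append((s["joints"],s["tcp_pos"]))
def fit(): 
    f=lambda k:np.concatenate([fk(q,k)[0]-p for q,p in J]+[[.01*(k[5])]])
    return least_squares(f,[.2,.6,.48,0,.1,0])
def ik(P,Q,k,starts=12):
    best=None; rng=np.random.default_rng(0)
    for i in range(starts):
        q0=np.clip(np.array([np.arctan2(P[1],P[0]),.3,1.8,rng.uniform(-1.2,3),.8,0]),lo,hi)
        r=least_squares(lambda q:np.r_[(fk(q,k)[0]-P)*10,(fk(q,k)[1]*Q.inv()).as_rotvec()],q0,bounds=(lo,hi))
        if best is None or r.cost<best.cost-1e-9: best=r
    return best
E
python3 - <<'E'
from kin import *
np.set_printoptions(precision=3,suppress=True)
r=fit(); k=r.x; print(k,"rms mm",1000*np.sqrt(2*r.cost/9)); np.save("k.npy",k)
s=read_state(); q=s["ee_rot"]; print("rot err deg",np.degrees((fk(s["joints"],k)[1].inv()*Ro.from_quat([q[1],q[2],q[3],q[0]])).as_rotvec()))
for g,n in (((.638,-.04,.215),"seat"),((.59,-.034,.30),"front"),((.561,.1305,.155),"now")):
  for th in (40,45,50,55,60):
    P,Q=goal(g,th,-7.6); r=ik(P,Q,k); print(n,th,"cost",round(r.cost,5),r.x)
E
```

```text
[0.242 0.554 0.416 0.051 0.103 0.053] rms mm 5.82231125700338
rot err deg [   0.    0. -180.]
seat 40 cost 0.00061 [-0.03   0.332  2.077 -1.038  0.11  -2.026]
seat 45 cost 0.0 [-0.033  0.341  2.135  3.68   0.137 -0.464]
seat 50 cost 0.0 [-0.03   0.359  2.185  3.426  0.284 -0.208]
seat 55 cost 0.0 [-0.026  0.386  2.232  3.346  0.442 -0.124]
seat 60 cost 0.0 [-0.023  0.423  2.274  3.308  0.606 -0.083]
front 40 cost 0.00137 [-0.015  0.117  2.091 -0.516  0.244 -2.54 ]
front 45 cost 0.0 [-0.023  0.113  2.14  -0.634  0.131 -2.433]
front 50 cost 6e-05 [-0.015  0.12   2.195  4.269  0.11  -1.05 ]
front 55 cost 0.0 [-0.014  0.134  2.246  3.608  0.217 -0.389]
front 60 cost 0.0 [-0.01   0.158  2.296  3.438  0.372 -0.216]
now 40 cost 0.0 [ 0.373  0.405  2.242  4.311  0.345 -0.747]
now 45 cost 0.0 [ 0.393  0.432  2.287  4.066  0.461 -0.482]
now 50 cost 0.0 [ 0.413  0.468  2.329  3.926  0.599 -0.317]
now 55 cost 0.0 [ 0.433  0.515  2.366  3.842  0.749 -0.204]
now 60 cost 0.0 [ 0.451  0.572  2.399  3.792  0.908 -0.119]
```

```bash
sed -i 's/"z",-np.pi\/2/"z",np.pi\/2/; s/^s=read_state(); J.append.*/J=[J[0],([ .4493,.0627,2.2027,-1.2284,.4545,1.6204],[.409,.1518,.4166])]/' kin.py
cat >> kin.py <<'E'
def track(wps,q,k,n=5,verbose=True):
    """wps: (tcp, lean, az); prints shift, turn per leg and tracked joints"""
    P,T=fk(q,k); worst=0
    for w in wps:
        P2,Q2=np.array(w[0]),goal((0,0,0),w[1],w[2])[1]; rv=(Q2*T.inv()).as_rotvec()
        for i in range(1,n+1):
            p=P+(P2-P)*i/n; Q=Ro.from_rotvec(rv*i/n)*T
            r=least_squares(lambda x:np.r_[(fk(x,k)[0]-p)*10,(fk(x,k)[1]*Q.inv()).as_rotvec(),1e-4*(x-q)],np.clip(q,lo+1e-6,hi-1e-6),bounds=(lo,hi))
            worst=max(worst,np.abs(r.x-q).max()); q=r.x
        e=np.degrees((fk(q,k)[1]*Q2.inv()).magnitude())
        print(w[1:],"shift",(P2-P).round(3),"turn",np.degrees(rv).round(1),"q",q.round(2),"err",round(e,2),"maxstep",round(worst,2)); worst=0
        P,T=P2,Q2
    return q
E
python3 - <<'E'
from kin import *
np.set_printoptions(precision=3,suppress=True)
r=fit(); k=r.x; print(k,np.sqrt(2*r.cost/6)*1000); np.save("k.npy",k)
s=read_state(); q=s["joints"]; w=s["ee_rot"]; print(np.degrees((fk(q,k)[1].inv()*Ro.from_quat([w[1],w[2],w[3],w[0]])).as_rotvec()), fk(J[0][0],k)[0])
H=(.42,.16,.42)
g=goal((.561,.1305,.155),60,-7.6)[0]; b=goal((0,0,0),60,-7.6)[1].as_matrix()[:,2]
sb=g-.04*b
W=[(H,30,-5),(H,15,15),(H,25,60),(H,50,60),(H,75,50),(H,80,20),(H,60,-7.6),(sb+[0,0,.1],60,-7.6),(sb,60,-7.6),(g,60,-7.6),(g+[0,0,.095],60,-7.6),(goal((.593,-.034,.25),60,-7.6)[0],60,-7.6),(goal((.638,-.04,.235),60,-7.6)[0],60,-7.6),(goal((.638,-.04,.215),60,-7.6)[0],60,-7.6)]
track(W,q,k)
E
```

```text
[0.153 0.584 0.392 0.037 0.099 0.   ] 4.857956992183515
[-0.  0.  0.] [ 0.151 -0.606  0.404]
(30, -5) shift [0.011 0.008 0.003] turn [ 2.7 16.3  3.2] q [ 0.42  0.09  2.11 -0.5   0.53  0.88] err 0.0 maxstep 0.16
(15, 15) shift [0. 0. 0.] turn [-1.3 15.  19.9] q [ 0.37  0.1   2.06 -0.04  0.72  0.14] err 0.0 maxstep 0.18
(25, 60) shift [0. 0. 0.] turn [ 6.2 -8.1 44.9] q [ 0.3   0.1   2.08  0.47  0.69 -1.07] err 0.0 maxstep 0.25
(50, 60) shift [0. 0. 0.] turn [ 21.7 -12.5   0. ] q [ 0.24  0.09  2.17  1.3   0.61 -1.83] err 0.0 maxstep 0.18
(75, 50) shift [0. 0. 0.] turn [ 20.5 -14.4  -9.8] q [ 0.24  0.11  2.28  2.17  0.77 -2.52] err 0.0 maxstep 0.19
(80, 20) shift [0. 0. 0.] turn [  2.9  -4.1 -30. ] q [ 0.29  0.08  2.28  2.57  0.52 -2.54] err 17.33 maxstep 0.1
(60, -7.6) shift [0. 0. 0.] turn [ -2.2  20.1 -27.3] q [ 0.34  0.06  2.23  2.84  0.11 -2.54] err 25.31 maxstep 0.11
(60, -7.6) shift [-0.033 -0.006 -0.063] turn [0. 0. 0.] q [ 0.35  0.11  2.37  2.9   0.18 -2.54] err 27.85 maxstep 0.05
(60, -7.6) shift [ 0.   0.  -0.1] turn [0. 0. 0.] q [ 0.37  0.37  2.54  3.16  0.69 -2.54] err 30.81 maxstep 0.14
(60, -7.6) shift [ 0.034 -0.005 -0.02 ] turn [0. 0. 0.] q [ 0.33  0.44  2.49  3.14  0.72 -2.54] err 30.28 maxstep 0.02
(60, -7.6) shift [0.    0.    0.095] turn [0. 0. 0.] q [ 0.31  0.2   2.35  2.9   0.26 -2.54] err 27.57 maxstep 0.12
(60, -7.6) shift [ 0.032 -0.164  0.   ] turn [0. 0. 0.] q [-0.08  0.21  2.34  2.61  0.35 -2.54] err 16.14 maxstep 0.08
(60, -7.6) shift [ 0.045 -0.006 -0.015] turn [0. 0. 0.] q [-0.08  0.3   2.27  2.61  0.36 -2.54] err 16.29 maxstep 0.02
(60, -7.6) shift [ 0.    0.   -0.02] turn [0. 0. 0.] q [-0.09  0.34  2.29  2.62  0.41 -2.54] err 17.84 maxstep 0.01
```

```bash
sed -i 's/h,L1,L2,a,d,e=k/h,L1,L2,a,d,b=k/; s/\[a,0,h\]/[a,b,h]/; s/\[e,0,L2\]/[0,0,L2]/; s/goal((0,0,0),w\[1\],w\[2\])\[1\]; rv/goal((0,0,0),w[1],w[2])[1]*Ro.from_euler("z",w[3],degrees=True); rv/' kin.py
cat > plan.py <<'E'
from kin import *
np.set_printoptions(precision=3,suppress=True)
r=fit(); k=r.x; print(k,np.sqrt(2*r.cost/6)*1000); np.save("k.npy",k)
s=read_state(); q=s["joints"]
H=(.42,.16,.42); L=60; A=-7.6
g=goal((.561,.1305,.155),L,A)[0]; b=goal((0,0,0),L,A)[1].as_matrix()[:,2]
sb=g-.04*b; c=lambda *x:goal(x,L,A)[0]
W=[(H,30,-5,20),(H,20,15,35),(H,20,25,60),(H,30,40,80),(H,42,47,100),(H,57,55,120),(H,72,45,135),(H,75,20,150),(H,65,0,165),(H,L,A,180),(sb+[0,0,.07],L,A,180),(sb,L,A,180),(g,L,A,180),(g+[0,0,.095],L,A,180),(c(.593,-.034,.25),L,A,180),(c(.638,-.04,.235),L,A,180),(c(.638,-.04,.215),L,A,180)]
track(W,q,k)
E
python3 plan.py
```

```text
[ 0.187  0.611  0.457 -0.031  0.128  0.012] 0.04857714112558627
(30, -5, 20) shift [0.011 0.008 0.003] turn [ 14.9  14.6 -12.6] q [ 0.4   0.09  2.11 -0.48  0.53  1.21] err 0.0 maxstep 0.16
(20, 15, 35) shift [0. 0. 0.] turn [ 5.4 10.4  6.3] q [ 0.35  0.1   2.07 -0.05  0.63  0.73] err 0.0 maxstep 0.11
(20, 25, 60) shift [0. 0. 0.] turn [  8.    2.9 -13.5] q [0.33 0.09 2.07 0.06 0.63 0.89] err 0.0 maxstep 0.03
(30, 40, 80) shift [0. 0. 0.] turn [12.4 -3.8 -3.2] q [0.28 0.08 2.11 0.43 0.5  0.64] err 0.0 maxstep 0.09
(42, 47, 100) shift [0. 0. 0.] turn [16.7 -0.5 -9.3] q [0.23 0.07 2.16 0.99 0.46 0.34] err 0.0 maxstep 0.12
(57, 55, 120) shift [0. 0. 0.] turn [21.1  2.5 -5.1] q [0.17 0.09 2.21 1.55 0.64 0.04] err 0.0 maxstep 0.13
(72, 45, 135) shift [0. 0. 0.] turn [ 20.2   0.8 -16.4] q [ 0.18  0.1   2.29  2.17  0.71 -0.15] err 0.0 maxstep 0.12
(75, 20, 150) shift [0. 0. 0.] turn [ 13.9   5.3 -29.1] q [ 0.33  0.09  2.33  3.11  0.59 -0.5 ] err 0.0 maxstep 0.21
(65, 0, 165) shift [0. 0. 0.] turn [ 12.3  12.3 -25. ] q [ 0.45  0.08  2.27  4.1   0.5  -0.96] err 0.0 maxstep 0.21
(60, -7.6, 180)
[... 248 characters left out ...]
[ 0.    0.   -0.07] turn [0. 0. 0.] q [ 0.51  0.37  2.47  3.93  0.82 -0.24] err 0.0 maxstep 0.06
(60, -7.6, 180) shift [ 0.034 -0.005 -0.02 ] turn [0. 0. 0.] q [ 0.45  0.44  2.43  3.85  0.83 -0.2 ] err 0.0 maxstep 0.02
(60, -7.6, 180) shift [0.    0.    0.095] turn [0. 0. 0.] q [ 0.45  0.23  2.35  4.09  0.63 -0.52] err 0.0 maxstep 0.08
(60, -7.6, 180) shift [ 0.032 -0.164  0.   ] turn [0. 0. 0.] q [-0.04  0.22  2.37  3.32  0.5  -0.11] err 0.0 maxstep 0.17
(60, -7.6, 180) shift [ 0.045 -0.006 -0.015] turn [0. 0. 0.] q [-0.05  0.3   2.29  3.29  0.5  -0.09] err 0.0 maxstep 0.02
(60, -7.6, 180) shift [ 0.    0.   -0.02] turn [0. 0. 0.] q [-0.05  0.34  2.31  3.28  0.56 -0.08] err 0.0 maxstep 0.01
```

```bash
python3 - <<'E'
s=open("plan.py").read()
i=s.index("W=["); s=s[:i]+'''H2=(.41,.16,.37)
W=[(H,30,-5,20),(H,20,25,60),(H,36,45,90),(H,57,55,120),(H,70,47,135),(H,75,33,143),(H,75,18,152),(H2,69,6,162),(H2,63,-3,172),(H2,L,A,180),(sb+[0,0,.07],L,A,180),(sb,L,A,180),(g,L,A,180),(g+[0,0,.095],L,A,180),(c(.593,-.034,.25),L,A,180)]
track(W,q,k)
'''
open("plan.py","w").write(s)
E
python3 plan.py
sed -i 's/def goal(g,th,az):/def goal(g,th,az,roll=0):/; s/    return np.array(g)-.163\*R.as_matrix()\[:,2\],R/    R=R*Ro.from_euler("z",roll,degrees=True)\n    return np.array(g)-.163*R.as_matrix()[:,2],R/; s/def need(g,th,az):/def need(g,th,az,roll=0):/; s/T,Q=goal(g,th,az);/T,Q=goal(g,th,az,roll);/' h.py
```

```text
[ 0.187  0.611  0.457 -0.031  0.128  0.012] 0.04857714112558627
(30, -5, 20) shift [0.011 0.008 0.003] turn [ 14.9  14.6 -12.6] q [ 0.4   0.09  2.11 -0.48  0.53  1.21] err 0.0 maxstep 0.16
(20, 25, 60) shift [0. 0. 0.] turn [14.8 12.2 -6.6] q [0.33 0.09 2.07 0.06 0.63 0.89] err 0.0 maxstep 0.12
(36, 45, 90) shift [0. 0. 0.] turn [20.4 -4.7 -6.8] q [0.25 0.08 2.13 0.71 0.47 0.47] err 0.0 maxstep 0.16
(57, 55, 120) shift [0. 0. 0.] turn [ 29.7   3.6 -11. ] q [0.17 0.09 2.21 1.55 0.64 0.04] err 0.0 maxstep 0.19
(70, 47, 135) shift [0. 0. 0.] turn [ 18.6   2.3 -14.6] q [ 0.18  0.1   2.28  2.07  0.7  -0.09] err 0.0 maxstep 0.11
(75, 33, 143) shift [0. 0. 0.] turn [  9.1   1.1 -16.4] q [ 0.25  0.1   2.32  2.6   0.64 -0.28] err 0.0 maxstep 0.11
(75, 18, 152) shift [0. 0. 0.] turn [  7.9   3.8 -17.3] q [ 0.35  0.09  2.33  3.2   0.59 -0.53] err 0.0 maxstep 0.13
(69, 6, 162) shift [-0.01  0.   -0.05] turn [  8.1   7.9 -15.1] q [ 0.43  0.16  2.37  3.67  0.64 -0.63] err 0.0 maxstep 0.1
(63, -3, 172) shift [0. 0. 0.] turn [  9.    6.2 -13. ] q [ 0.48  0.15  2.34  4.07  0.6  -0.72] err 0.0 maxstep 0.08
(60, -7.6, 180) shift [0. 0. 0.] turn [ 7.3  2.3 -8.4] q [ 0.49  0.15  2.31  4.27  0.59 -0.71] err 0.0 maxstep 0.04
(60, -7.6, 180) shift [-0.023 -0.006 -0.043] turn [0. 0. 0.] q [ 0.51  0.21  2.41  4.12  0.67 -0.5 ] err 0.0 maxstep 0.04
(60, -7.6, 180) shift [ 0.    0.   -0.07] turn [0. 0. 0.] q [ 0.51  0.37  2.47  3.93  0.82 -0.24] err 0.0 maxstep 0.06
(60, -7.6, 180) shift [ 0.034 -0.005 -0.02 ] turn [0. 0. 0.] q [ 0.45  0.44  2.43  3.85  0.83 -0.2 ] err 0.0 maxstep 0.02
(60, -7.6, 180) shift [0.    0.    0.095] turn [0. 0. 0.] q [ 0.45  0.23  2.35  4.09  0.63 -0.52] err 0.0 maxstep 0.08
(60, -7.6, 180) shift [ 0.032 -0.164  0.   ] turn [0. 0. 0.] q [-0.04  0.22  2.37  3.32  0.5  -0.11] err 0.0 maxstep 0.17
```

Emit:
{"api": "play_rows", "payload": {
  "moves": [
    [0.002,0.002,0,2.5,2.4,-2.1],
    [0.004,0.003,0.001,5.6,5.5,-4.7],
    [0.006,0.005,0.002,8.7,8.5,-7.4],
    [0.009,0.006,0.002,11.8,11.6,-10],
    [0.011,0.008,0.003,14.9,14.6,-12.6]
  ]
}}

```text
clock: 8.63
tcp_pos: [0.4207, 0.1598, 0.4196]
ee_rot: [0.156, 0.816, 0.518, 0.205]
ft_force: [-0.4, -0.2, 0.0]
grip_width: 0.0599
finger_force: 0.0
```

```bash
python3 - <<'E'
from h import *
np.set_printoptions(precision=3,suppress=True)
need((.42,.16,.42)+.163*goal((0,0,0),20,25,60)[1].as_matrix()[:,2],20,25,60); print(read_state()["joints"])
E
```

```text
t 8.63 tcp [0.421 0.16  0.42 ] shift mm [-0.73   0.222  0.398] turn deg [14.581 12.018 -6.469] F [-0.449 -0.188  0.008] w 0.05994704628146165
[ 0.402  0.076  2.111 -0.474  0.535  1.201]
```

Tracking matches the model, so I carry on with the planned legs.

Emit:
{"api": "play_rows", "payload": {
  "moves": [
    [0,0,0,3,2.4,-1.3],
    [0,0,0,5.9,4.9,-2.6],
    [0,0,0,8.9,7.3,-4],
    [0,0,0,11.8,9.8,-5.3],
    [0,0,0,14.8,12.2,-6.6]
  ]
}}

```text
clock: 9.05
tcp_pos: [0.4208, 0.1596, 0.4198]
ee_rot: [0.006, 0.874, 0.454, 0.174]
ft_force: [-0.3, 0.4, 0.3]
grip_width: 0.0601
finger_force: 0.0
```

Emit:
{"api": "play_rows", "payload": {
  "moves": [
    [0,0,0,4.1,-0.9,-1.4],
    [0,0,0,8.2,-1.9,-2.7],
    [0,0,0,12.2,-2.8,-4.1],
    [0,0,0,16.3,-3.8,-5.4],
    [0,0,0,20.4,-4.7,-6.8]
  ]
}}

```text
clock: 9.47
tcp_pos: [0.421, 0.1592, 0.4199]
ee_rot: [-0.119, 0.878, 0.362, 0.288]
ft_force: [0.4, 0.4, -0.8]
grip_width: 0.0602
finger_force: 0.0
```

Emit:
{"api": "play_rows", "payload": {
  "moves": [
    [0,0,0,5.9,0.7,-2.2],
    [0,0,0,11.9,1.4,-4.4],
    [0,0,0,17.8,2.2,-6.6],
    [0,0,0,23.8,2.9,-8.8],
    [0,0,0,29.7,3.6,-11]
  ]
}}

```text
clock: 9.88
tcp_pos: [0.4212, 0.1589, 0.42]
ee_rot: [-0.324, 0.857, 0.187, 0.355]
ft_force: [-0.5, 0.7, -0.4]
grip_width: 0.0602
finger_force: 0.0
```

Emit:
{"api": "play_rows", "payload": {
  "moves": [
    [0,0,0,3.7,0.5,-2.9],
    [0,0,0,7.4,0.9,-5.8],
    [0,0,0,11.2,1.4,-8.8],
    [0,0,0,14.9,1.8,-11.7],
    [0,0,0,18.6,2.3,-14.6]
  ]
}}

```text
clock: 10.3
tcp_pos: [0.4211, 0.1588, 0.4197]
ee_rot: [-0.413, 0.818, 0.012, 0.401]
ft_force: [-0.1, 0.7, 0.4]
grip_width: 0.0598
finger_force: 0.0
```

Emit:
{"api": "play_rows", "payload": {
  "moves": [
    [0,0,0,1.8,0.2,-3.3],
    [0,0,0,3.6,0.4,-6.6],
    [0,0,0,5.5,0.7,-9.8],
    [0,0,0,7.3,0.9,-13.1],
    [0,0,0,9.1,1.1,-16.4]
  ]
}}

```text
clock: 10.72
tcp_pos: [0.421, 0.1588, 0.4195]
ee_rot: [-0.415, 0.78, -0.141, 0.447]
ft_force: [0.6, 0.2, -0.2]
grip_width: 0.0601
finger_force: 0.0
```

Emit:
{"api": "play_rows", "payload": {
  "moves": [
    [0,0,0,1.6,0.8,-3.5],
    [0,0,0,3.2,1.5,-6.9],
    [0,0,0,4.7,2.3,-10.4],
    [0,0,0,6.3,3,-13.8],
    [0,0,0,7.9,3.8,-17.3]
  ]
}}

```text
clock: 11.13
tcp_pos: [0.4208, 0.159, 0.4194]
ee_rot: [-0.39, 0.734, -0.3, 0.467]
ft_force: [-0.3, 0.1, -0.1]
grip_width: 0.06
finger_force: 0.0
```

Emit:
{"api": "play_rows", "payload": {
  "moves": [
    [-0.002,0,-0.01,1.6,1.6,-3],
    [-0.004,0,-0.02,3.2,3.2,-6],
    [-0.006,0,-0.03,4.9,4.7,-9.1],
    [-0.008,0,-0.04,6.5,6.3,-12.1],
    [-0.01,0,-0.05,8.1,7.9,-15.1]
  ]
}}

```text
clock: 11.55
tcp_pos: [0.4106, 0.1592, 0.3689]
ee_rot: [-0.355, 0.69, -0.452, 0.44]
ft_force: [0.4, 0.8, 1.6]
grip_width: 0.06
finger_force: 0.0
```

Emit:
{"api": "play_rows", "payload": {
  "moves": [
    [0,0,0,1.8,1.2,-2.6],
    [0,0,0,3.6,2.5,-5.2],
    [0,0,0,5.4,3.7,-7.8],
    [0,0,0,7.2,5,-10.4],
    [0,0,0,9,6.2,-13]
  ]
}}

```text
clock: 11.97
tcp_pos: [0.4107, 0.1594, 0.3692]
ee_rot: [-0.332, 0.627, -0.579, 0.403]
ft_force: [-0.4, 1.1, -0.2]
grip_width: 0.06
finger_force: 0.0
```

```bash
python3 - <<'E'
from h import *
np.set_printoptions(precision=3,suppress=True)
b=goal((0,0,0),60,-7.6)[1].as_matrix()[:,2]
need(np.array([.561,.1305,.155])-.04*b,60,-7.6,180); print(read_state()["joints"])
E
```

```text
t 11.97 tcp [0.411 0.159 0.369] shift mm [ -23.932   -5.648 -112.739] turn deg [ 7.126  2.24  -8.092] F [-0.376  1.118 -0.241] w 0.06002223397153651
[ 0.474  0.205  2.301  4.055  0.605 -0.692]
```

Emit:
{"api": "play_rows", "payload": {
  "moves": [
    [-0.006,-0.002,-0.01,1.4,0.4,-1.6],
    [-0.012,-0.003,-0.02,2.9,0.9,-3.2],
    [-0.018,-0.005,-0.03,4.3,1.3,-4.9],
    [-0.024,-0.006,-0.04,5.7,1.8,-6.5],
    [-0.024,-0.006,-0.05,7.1,2.2,-8.1]
  ]
}}

```text
clock: 12.38
tcp_pos: [0.3858, 0.153, 0.3186]
ee_rot: [0.329, -0.57, 0.651, -0.377]
ft_force: [0.1, -0.4, -0.1]
grip_width: 0.0598
finger_force: 0.0
```

Emit:
{"api": "play_rows", "payload": {
  "moves": [
    [0,0,-0.018,0,0,0],
    [0,0,-0.038,0,0,0],
    [0,0,-0.055,0,0,0],
    [0,0,-0.063,0,0,0],
    [0,0,-0.063,0,0,0]
  ]
}}

```text
clock: 12.8
tcp_pos: [0.3861, 0.1532, 0.2546]
ee_rot: [0.328, -0.572, 0.65, -0.377]
ft_force: [0.1, -0.5, 0.0]
grip_width: 0.0601
finger_force: 0.0
```

```bash
python3 - <<'E'
from h import *
np.set_printoptions(precision=4,suppress=True)
need((.561,.1305,.155),60,-7.6,180); print(read_state()["joints"])
im,d,p=shot("wrist"); m=mask(im,2,18,110,60,(150,0,362,384)); e=ends(m); print(np.array(e))
print("pix of expected grip mid, ends", proj((.561,.1305,.155),p),proj((.5692,.192,.155),p),proj((.5528,.069,.155),p))
b,dd,q=shot("scene"); m=mask(b,2,18,110,60,(230,180,330,290)); f=ends(m); print(tri(e[0],p,f[0],q),np.array(f), proj((.561,.1305,.155),q))
save("c3",np.hstack([im[:,100:412],cv2.resize(b[170:320,220:380],(410,384))]))
E
```

```text
t 12.8 tcp [0.3861 0.1532 0.2546] shift mm [ 35.      -4.0719 -18.073 ] turn deg [ 0.2337 -0.0122 -0.1147] F [ 0.0796 -0.5426  0.0467] w 0.060106308180926556
[ 0.5089  0.5002  2.3744  3.9093  0.8432 -0.2179]
[[207.8187 191.8018]
 [177.6227  62.5469]
 [236.4008 314.1485]]
pix of expected grip mid, ends (np.float64(254.69678865073254), np.float64(228.97133250191104)) (np.float64(254.52192180421667), np.float64(308.2247474606029)) (np.float64(254.90816660353067), np.float64(133.1702990871246))
(array([0.4667, 0.1017, 0.2123]), np.float64(0.03889208163849157)) [[309.4229 202.1806]
 [301.6051 182.5557]
 [318.3117 224.4939]] (np.float64(280.17816663674716), np.float64(239.7441653855687))
```

View pics/c3.png

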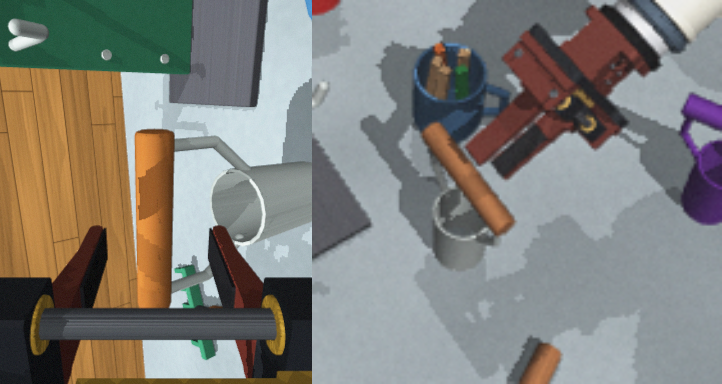

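The wrist view (left) shows the wooden grip at (254,220), upright midway between the fingers. Its ends at rows about 130 and 305 match the predicted 133 and 308. The scene view shows the hand clear of the mug and the purple planter. Advancing and gripping.

Emit:
{"api": "play_rows", "payload": {
  "moves": [
    [0.009,-0.001,-0.005,0,0,0],
    [0.018,-0.002,-0.009,0,0,0],
    [0.027,-0.003,-0.014,0,0,0],
    [0.035,-0.004,-0.018,0,0,0],
    [0.035,-0.004,-0.018,0,0,0]
  ]
}}

```text
clock: 13.32
tcp_pos: [0.4224, 0.1495, 0.238]
ee_rot: [0.331, -0.571, 0.65, -0.377]
ft_force: [0.4, -0.0, -0.1]
grip_width: 0.0596
finger_force: 0.0
```

Emit:
{"api": "play_rows", "payload": {
  "moves": [
    [0,0,0,0,0,0],
    [0,0,0,0,0,0],
    [0,0,0,0,0,0],
    [0,0,0,0,0,0],
    [0,0,0,0,0,0]
  ],
  "grip": 0.015
}}

```text
clock: 13.73
tcp_pos: [0.4202, 0.1497, 0.2384]
ee_rot: [0.331, -0.571, 0.65, -0.377]
ft_force: [0.1, 0.6, 0.0]
grip_width: 0.0301
finger_force: 0.0
```

Emit:
{"api": "play_rows", "payload": {
  "moves": [
    [0,0,0,0,0,0],
    [0,0,0,0,0,0],
    [0,0,0,0,0,0]
  ]
}}

```text
clock: 13.98
tcp_pos: [0.4202, 0.1496, 0.2381]
ee_rot: [0.331, -0.572, 0.65, -0.377]
ft_force: [-1.1, 0.6, -2.6]
grip_width: 0.0233
finger_force: 30.0
```

```bash
python3 - <<'E'
from h import *
np.set_printoptions(precision=4,suppress=True)
need((.561,.1305,.155),60,-7.6,180)
E
```

```text
t 13.98 tcp [0.4202 0.1496 0.2381] shift mm [ 0.9081 -0.4425 -1.6292] turn deg [ 0.0707  0.1233 -0.2468] F [-1.1067  0.5775 -2.6343] w 0.02333158654136844
```

Emit:
{"api": "play_rows", "payload": {
  "moves": [
    [0,0,0.008,0,0,0],
    [0,0,0.028,0,0,0],
    [0,0,0.053,0,0,0],
    [0,0,0.08,0,0,0],
    [0,0,0.095,0,0,0]
  ]
}}

```text
clock: 14.4
tcp_pos: [0.4204, 0.1497, 0.3359]
ee_rot: [0.332, -0.571, 0.649, -0.377]
ft_force: [0.5, -0.6, -2.1]
grip_width: 0.0232
finger_force: 30.0
```

Emit:
{"api": "play_rows", "payload": {
  "moves": [
    [0.002,-0.01,0,0,0,0],
    [0.006,-0.028,0,0,0,0],
    [0.01,-0.046,0,0,0,0],
    [0.013,-0.064,0,0,0,0],
    [0.017,-0.082,0,0,0,0]
  ]
}}

```text
clock: 14.82
tcp_pos: [0.437, 0.0669, 0.3337]
ee_rot: [0.331, -0.572, 0.65, -0.377]
ft_force: [0.2, 0.5, -2.3]
grip_width: 0.0231
finger_force: 30.0
```

Emit:
{"api": "play_rows", "payload": {
  "moves": [
    [0.004,-0.018,0,0,0,0],
    [0.008,-0.036,0,0,0,0],
    [0.012,-0.054,0,0,0,0],
    [0.015,-0.072,0,0,0,0],
    [0.016,-0.083,0,0,0,0]
  ]
}}

```text
clock: 15.23
tcp_pos: [0.4533, -0.0168, 0.3337]
ee_rot: [0.331, -0.571, 0.65, -0.377]
ft_force: [1.2, 0.3, -3.1]
grip_width: 0.0232
finger_force: 30.0
```

Emit:
{"api": "play_rows", "payload": {
  "moves": [
    [0,0,0,0,0,0],
    [0,0,0,0,0,0],
    [0,0,0,0,0,0]
  ]
}}

```text
clock: 15.48
tcp_pos: [0.4531, -0.0151, 0.3335]
ee_rot: [0.331, -0.571, 0.65, -0.377]
ft_force: [0.0, 0.0, -2.2]
grip_width: 0.0231
finger_force: 30.0
```

```bash
python3 - <<'E'
from h import *
np.set_printoptions(precision=4,suppress=True)
need((.638,-.04,.235),60,-7.6,180)
s,P,R=pose(); gp=P+.163*R.as_matrix()[:,2]; print("grasp pt",gp)
b,d,q=shot("scene"); t,e,r=shot("top"); w,f,p=shot("wrist")
C=cloud(d,q); m=cv2.inRange(cv2.cvtColor(b,cv2.COLOR_RGB2HSV),(2,110,60),(18,255,255))
s=(m>0)&(np.linalg.norm(C-gp,axis=-1)<.08); X=C[s]; print("grip pts scene",len(X),X.mean(0)); o=X.mean(0); dr=np.linalg.svd(X-o)[2][0]; t_=(X-o)@dr; print("dir",dr,"az",np.degrees(np.arctan2(dr[1],dr[0])),"ends",o+dr*np.percentile(t_,1),o+dr*np.percentile(t_,99))
save("c4",np.hstack([cv2.resize(b[130:290,140:320],(432,384)),w[:,90:440]]))
E
```

```text
t 15.48 tcp [ 0.4531 -0.0151  0.3335] shift mm [ 44.9681  -6.2355 -16.953 ] turn deg [ 0.0767  0.1717 -0.2364] F [ 0.0132  0.0499 -2.1969] w 0.023141519913599473
grasp pt [ 0.5934 -0.0333  0.2524]
grip pts scene 766 [ 0.5868 -0.0278  0.2697]
dir [-0.0934 -0.9955  0.014 ] az -95.36262294186986 ends [0.5919 0.0264 0.2689] [ 0.5807 -0.093   0.2706]
```

View pics/c4.png

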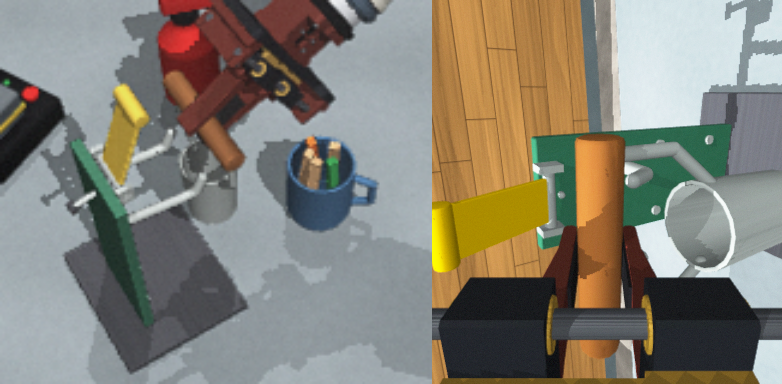

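```bash
python3 - <<'E'
from h import *
np.set_printoptions(precision=4,suppress=True)
s_,P,R=pose(); gp=P+.163*R.as_matrix()[:,2]; ax=R.as_matrix()[:,0]; tz=R.as_matrix()[:,2]; ty=R.as_matrix()[:,1]
b,d,q=shot("scene"); w,f,p=shot("wrist")
for n,im,dd,c in(("scene",b,d,q),("wrist",w,f,p)):
    C=cloud(dd,c); m=cv2.inRange(cv2.cvtColor(im,cv2.COLOR_RGB2HSV),(7,110,90),(18,255,255)); D=C-gp; l=D@ax
    for s in((l>.025)&(l<.066),(l<-.025)&(l>-.066)):
        s=s&(m>0)&(np.linalg.norm(D,axis=-1)<.08); X=C[s]
        if len(X)<30: print(n,len(X)); continue
        A=np.c_[(X-gp)@tz,(X-gp)@ty]  # circle radius 12
        from scipy.optimize import least_squares
        view=np.array([(( -c["R"].T@c["t"]-gp))@tz,((-c["R"].T@c["t"]-gp))@ty]); view/=np.linalg.norm(view)
        r=least_squares(lambda o:np.hypot(*(A-o).T)-.012,A.mean(0)-.01*view,loss="soft_l1",f_scale=.002)
        print(n,len(X),"axis offset along tool z, y (mm)",r.x*1000,"rms",1000*np.sqrt(np.mean(r.fun**2)),"axis pt",gp+tz*r.x[0]+ty*r.x[1])
    X=C[(m>0)&(np.linalg.norm(D,axis=-1)<.08)]; print("  l range",np.percentile((X-gp)@ax,[1,99]))
E
```

```text
scene 115 axis offset along tool z, y (mm) [1.0377 1.2394] rms 1.1490809920973166 axis pt [ 0.5938 -0.0327  0.2507]
scene 146 axis offset along tool z, y (mm) [0.8936 1.0562] rms 5.767396696879477 axis pt [ 0.5938 -0.0327  0.251 ]
  l range [-0.0598  0.0616]
wrist 4083 axis offset along tool z, y (mm) [ 3.3375 -0.0279] rms 7.278640938348674 axis pt [ 0.5964 -0.0331  0.2507]
wrist 617 axis offset along tool z, y (mm) [ 3.527  -0.1504] rms 0.46235516665663423 axis pt [ 0.5967 -0.0331  0.2507]
  l range [-0.0555  0.0648]
```

The grip axis is centred in the hand at (0.595, -0.033, 0.251), level and aligned. I move in over the prongs and lower.

Emit:
{"api": "play_rows", "payload": {
  "moves": [
    [0.006,-0.001,0,0,0,0],
    [0.017,-0.002,0,0,0,0],
    [0.03,-0.004,0,0,0,0],
    [0.039,-0.005,0,0,0,0],
    [0.043,-0.006,0,0,0,0]
  ]
}}

```text
clock: 16.15
tcp_pos: [0.4983, -0.0214, 0.3335]
ee_rot: [0.331, -0.571, 0.649, -0.377]
ft_force: [0.2, 0.4, -3.1]
grip_width: 0.0232
finger_force: 30.0
```

Emit:
{"api": "play_rows", "payload": {
  "moves": [
    [0,0,-0.006,0,0,0],
    [0,0,-0.014,0,0,0],
    [0,0,-0.022,0,0,0],
    [0,0,-0.027,0,0,0],
    [0,0,-0.03,0,0,0]
  ]
}}

```text
clock: 16.57
tcp_pos: [0.4958, -0.0213, 0.3019]
ee_rot: [0.33, -0.572, 0.65, -0.376]
ft_force: [0.2, -0.0, -3.0]
grip_width: 0.0233
finger_force: 30.0
```

Emit:
{"api": "play_rows", "payload": {
  "moves": [
    [0,0,-0.001,0,0,0],
    [0,0,-0.002,0,0,0],
    [0,0,-0.003,0,0,0],
    [0,0,-0.004,0,0,0],
    [0,0,-0.004,0,0,0]
  ]
}}

```text
clock: 16.98
tcp_pos: [0.4965, -0.0214, 0.2994]
ee_rot: [0.331, -0.571, 0.65, -0.377]
ft_force: [0.2, 0.7, -3.2]
grip_width: 0.0232
finger_force: 30.0
```

```bash
python3 - <<'E'
from h import *
np.set_printoptions(precision=4,suppress=True)
s,P,R=pose(); gp=P+.165*R.as_matrix()[:,2]; print("grip",gp,s["ft_force"])
b,d,q=shot("scene"); w,f,p=shot("wrist")
save("c5",np.hstack([cv2.resize(b[130:290,140:320],(432,384)),w[:,90:440]]))
E
```

```text
grip [ 0.6385 -0.0398  0.2174] [ 0.2415  0.7354 -3.1899]
```

View pics/c5.png

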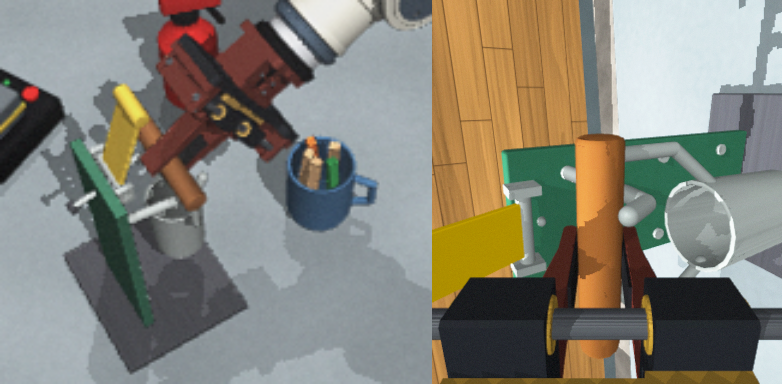

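The grip lies between the plate and the upturned tips, just above the prongs. The force of -3.2 N shows the planter's weight is still on the hand, so I creep down to contact.

Emit:
{"api": "play_rows", "payload": {
  "moves": [
    [0,0,-0.0005,0,0,0],
    [0,0,-0.001,0,0,0],
    [0,0,-0.0015,0,0,0],
    [0,0,-0.002,0,0,0],
    [0,0,-0.002,0,0,0]
  ]
}}

```text
clock: 17.5
tcp_pos: [0.4964, -0.0214, 0.2972]
ee_rot: [0.331, -0.571, 0.65, -0.377]
ft_force: [0.1, 0.3, -2.3]
grip_width: 0.0234
finger_force: 30.0
```

Emit:
{"api": "play_rows", "payload": {
  "moves": [
    [0,0,-0.0005,0,0,0],
    [0,0,-0.001,0,0,0],
    [0,0,-0.001,0,0,0],
    [0,0,-0.001,0,0,0]
  ]
}}

```text
clock: 17.83
tcp_pos: [0.4965, -0.0214, 0.2963]
ee_rot: [0.331, -0.571, 0.65, -0.377]
ft_force: [-0.3, 0.0, -2.6]
grip_width: 0.0236
finger_force: 30.0
```

Emit:
{"api": "play_rows", "payload": {
  "moves": [
    [0,0,-0.0005,0,0,0],
    [0,0,-0.001,0,0,0],
    [0,0,-0.001,0,0,0],
    [0,0,-0.001,0,0,0]
  ]
}}

```text
clock: 18.17
tcp_pos: [0.4965, -0.0214, 0.2957]
ee_rot: [0.331, -0.571, 0.649, -0.377]
ft_force: [-4.0, 0.8, 4.1]
grip_width: 0.0235
finger_force: 30.0
```

Emit:
{"api": "play_rows", "payload": {
  "moves": [
    [0,0,-0.0005,0,0,0],
    [0,0,-0.001,0,0,0],
    [0,0,-0.001,0,0,0],
    [0,0,-0.001,0,0,0]
  ]
}}

```text
clock: 18.5
tcp_pos: [0.4965, -0.0214, 0.2953]
ee_rot: [0.332, -0.571, 0.649, -0.378]
ft_force: [-8.6, 0.9, 9.6]
grip_width: 0.0234
finger_force: 30.0
```

Contact with a forward-leaning force means the grip is touching the plate-side slope of the low part. I ease up 1.5 mm and 3–4 mm to the front, then check.

Emit:
{"api": "play_rows", "payload": {
  "moves": [
    [0,0,0.001,0,0,0],
    [-0.001,0,0.0015,0,0,0],
    [-0.002,0,0.0015,0,0,0],
    [-0.0035,0.0005,0.0015,0,0,0],
    [-0.0035,0.0005,0.0015,0,0,0]
  ]
}}

```text
clock: 18.92
tcp_pos: [0.494, -0.021, 0.2964]
ee_rot: [0.332, -0.571, 0.649, -0.378]
ft_force: [4.4, -0.5, 0.6]
grip_width: 0.0235
finger_force: 30.0
```

Emit:
{"api": "play_rows", "payload": {
  "moves": [
    [0,0,-0.0005,0,0,0],
    [0,0,-0.001,0,0,0],
    [0,0,-0.001,0,0,0],
    [0,0,-0.001,0,0,0]
  ]
}}

```text
clock: 19.25
tcp_pos: [0.4941, -0.021, 0.2957]
ee_rot: [0.332, -0.57, 0.649, -0.378]
ft_force: [5.9, -0.9, 4.8]
grip_width: 0.0234
finger_force: 30.0
```

Emit:
{"api": "play_rows", "payload": {
  "moves": [
    [0.001,0,0,0,0,0],
    [0.0015,0,0.0005,0,0,0],
    [0.0015,0,0.0005,0,0,0]
  ]
}}

```text
clock: 19.5
tcp_pos: [0.4947, -0.021, 0.2957]
ee_rot: [0.331, -0.571, 0.65, -0.377]
ft_force: [0.5, -1.5, 5.0]
grip_width: 0.0234
finger_force: 30.0
```

Emit:
{"api": "play_rows", "payload": {
  "moves": [
    [0,0,0,0,0,0],
    [0,0,0,0,0,0],
    [0,0,0,0,0,0],
    [0,0,0,0,0,0],
    [0,0,0,0,0,0]
  ],
  "grip": 0.05
}}

```text
clock: 19.92
tcp_pos: [0.4941, -0.0208, 0.2949]
ee_rot: [0.33, -0.572, 0.65, -0.376]
ft_force: [0.2, -0.1, 0.6]
grip_width: 0.0495
finger_force: 0.0
```

```bash
python3 - <<'E'
from h import *
np.set_printoptions(precision=4,suppress=True)
s,P,R=pose(); print(s["grip_width"],s["ft_force"],R.as_matrix()[:,2])
b,d,q=shot("scene"); w,f,p=shot("wrist")
save("c6",np.hstack([cv2.resize(b[130:290,140:320],(432,384)),w[:,90:440]]))
E
```

```text
0.04945299190109157 [ 0.2484 -0.1198  0.6392] [ 0.8598 -0.1114 -0.4983]
```

View pics/c6.png

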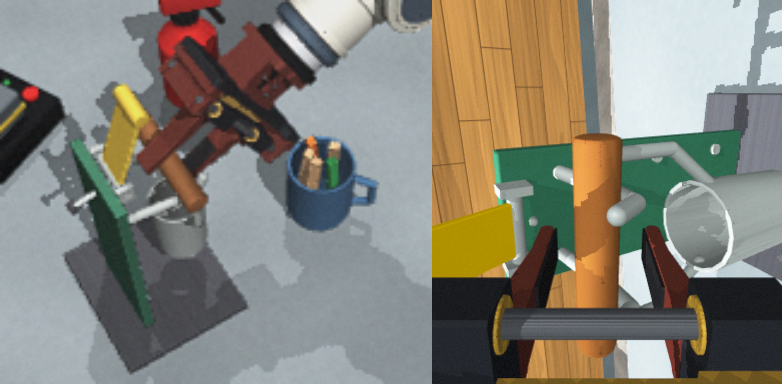

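The planter's grip rests across both prongs, fingers open, and the keeper is still open (yellow at (120,110) in the left view). Next I plan the withdrawal and pressing the keeper with the underside of the closed, still-leaning fingers. That pushes the roll both forwards and down.

```bash
cat > press.py <<'E'
from kin import *
np.set_printoptions(precision=3,suppress=True)
k=np.load("k.npy"); q=read_state()["joints"]; print(q)
R=goal((0,0,0),60,-7.6,180)[1].as_matrix(); u=R[:,2]; up=-R[:,1]; print("u",u,"up",up)
def rollw(a,ext=0): s=.008+.088*np.cos(a); return np.array([.638,-.04,0])-(s-.065)*np.array([.991,-.132,0])+[0,0,.241+.088*np.sin(a)]
def tcp(a,gap=0): return rollw(a)+up*(.0215+gap)-.009*u-.163*u
P0=np.array(read_state()["tcp_pos"]); Wd=P0-.1*u
W=[(P0,60,-7.6,180),(Wd,60,-7.6,180),(Wd*[1,1,0]+[.02,0,.45],60,-7.6,180),(tcp(1.2,.03),60,-7.6,180)]+[(tcp(a,0 if a<1.2 else .005),60,-7.6,180) for a in(1.2,1.0,.8,.6,.4,.25)]
track(W,q,k)
E
python3 press.py
```

```text
[-0.048  0.425  2.243  3.27   0.578 -0.068]
u [ 0.858 -0.115 -0.5  ] up [ 0.496 -0.066  0.866]
(60, -7.6, 180) shift [-0.045  0.002  0.021] turn [ 0.1  0.1 -0.2] q [-0.05  0.34  2.32  3.28  0.57 -0.07] err 0.0 maxstep 0.02
(60, -7.6, 180) shift [-0.086  0.011  0.05 ] turn [0. 0. 0.] q [-0.02  0.13  2.43  3.35  0.48 -0.13] err 0.0 maxstep 0.04
(60, -7.6, 180) shift [0.02  0.    0.105] turn [0. 0. 0.] q [-0.02 -0.01  2.26  3.73  0.17 -0.53] err 0.0 maxstep 0.15
(60, -7.6, 180) shift [ 0.112 -0.018  0.004] turn [0. 0. 0.] q [-0.06  0.16  2.05  3.66  0.13 -0.48] err 0.0 maxstep 0.04
(60, -7.6, 180) shift [-0.012  0.002 -0.022] turn [0. 0. 0.] q [-0.05  0.16  2.11  3.52  0.19 -0.33] err 0.0 maxstep 0.04
(60, -7.6, 180) shift [-0.018  0.002 -0.012] turn [0. 0. 0.] q [-0.05  0.15  2.15  3.47  0.22 -0.28] err 0.0 maxstep 0.01
(60, -7.6, 180) shift [-0.014  0.002 -0.011] turn [0. 0. 0.] q [-0.05  0.15  2.19  3.43  0.26 -0.24] err 0.0 maxstep 0.01
(60, -7.6, 180) shift [-0.011  0.001 -0.013] turn [0. 0. 0.] q [-0.05  0.15  2.23  3.4   0.3  -0.21] err 0.0 maxstep 0.01
(60, -7.6, 180) shift [-0.008  0.001 -0.015] turn [0. 0. 0.] q [-0.04  0.16  2.27  3.37  0.34 -0.17] err 0.0 maxstep 0.01
(60, -7.6, 180) shift [-0.004  0.001 -0.012] turn [0. 0. 0.] q [-0.04  0.18  2.29  3.35  0.38 -0.15] err 0.0 maxstep 0.01
```

Emit:
{"api": "play_rows", "payload": {
  "moves": [
    [-0.006,0.001,0.004,0,0,0],
    [-0.02,0.003,0.012,0,0,0],
    [-0.04,0.005,0.023,0,0,0],
    [-0.06,0.008,0.035,0,0,0],
    [-0.068,0.009,0.039,0,0,0]
  ]
}}

```text
clock: 20.43
tcp_pos: [0.424, -0.0116, 0.335]
ee_rot: [0.331, -0.572, 0.65, -0.377]
ft_force: [0.1, 0.5, -0.7]
grip_width: 0.0503
finger_force: 0.0
```

```bash
python3 - <<'E'
s=open("kin.py").read()
s=s.replace("h,L1,L2,a,d,b=k","h,L1,L2,a,d,b,e=k").replace("[0,0,L2]","[e,0,L2]").replace("[[.01*(k[5])]]","[[.01*k[6]]]").replace("[.2,.6,.48,0,.1,0]","[.2,.6,.48,0,.1,0,0]")
i=s.index("def fit"); s=s[:i]+'''J+=[([.5089,.5002,2.3744,3.9093,.8432,-.2179],[.3861,.1532,.2546]),([.474,.205,2.301,4.055,.605,-.692],[.4107,.1594,.3692]),([.402,.076,2.111,-.474,.535,1.201],[.421,.160,.42]),([-.048,.425,2.243,3.27,.578,-.068],[.4941,-.0208,.2949])]
'''+s[i:]
open("kin.py","w").write(s)
p=open("press.py").read().replace('k=np.load("k.npy");','r=fit(); k=r.x; print(k,"rms",1000*np.sqrt(2*r.cost/18));')
p=p.replace("60,-7.6","L,A").replace("R=goal","import sys; L=float(sys.argv[1]); A=-7.6\nR=goal").replace("P0-.1*u","P0-.03*goal((0,0,0),60,A)[1].as_matrix()[:,2]")
open("press.py","w").write(p)
E
python3 press.py 60; python3 press.py 72
```

```text
[0.313 0.563 0.485 0.    0.128 0.012 0.077] rms 0.21868546596133115
[-0.03   0.252  2.37   3.311  0.534 -0.098]
u [ 0.858 -0.115 -0.5  ] up [ 0.496 -0.066  0.866]
(60.0, -7.6, 180) shift [-0. -0.  0.] turn [ 0.1  0.1 -0.2] q [-0.03  0.25  2.37  3.32  0.53 -0.1 ] err 0.0 maxstep 0.0
(60.0, -7.6, 180) shift [-0.026  0.003  0.015] turn [0. 0. 0.] q [-0.02  0.18  2.41  3.35  0.5  -0.13] err 0.0 maxstep 0.02
(60.0, -7.6, 180) shift [0.02 0.   0.1 ] turn [0. 0. 0.] q [-0.02 -0.04  2.28  3.76  0.17 -0.55] err 0.0 maxstep 0.16
(60.0, -7.6, 180) shift [ 0.123 -0.019  0.004] turn [0. 0. 0.] q [-0.06  0.16  2.05  3.67  0.13 -0.49] err 0.0 maxstep 0.05
(60.0, -7.6, 180) shift [-0.012  0.002 -0.022] turn [0. 0. 0.] q [-0.05  0.17  2.1   3.52  0.19 -0.33] err 0.0 maxstep 0.04
(60.0, -7.6, 180) shift [-0.018  0.002 -0.012] turn [0. 0. 0.] q [-0.05  0.17  2.14  3.46  0.23 -0.27] err 0.0 maxstep 0.01
(60.0, -7.6, 180) shift [-0.014  0.002 -0.011] turn [0. 0. 0.] q [-0.05  0.17  2.18  3.43  0.26 -0.24] err 0.0 maxstep 0.01
(60.0, -7.6, 180) shift [-0.011  0.001 -0.013] turn [0. 0. 0.] q [-0.05  0.18  
[... 989 characters left out ...]
24] turn [0. 0. 0.] q [-0.05  0.24  2.2   3.3   0.55 -0.1 ] err 0.0 maxstep 0.01
(72.0, -7.6, 180) shift [-0.017  0.002 -0.013] turn [0. 0. 0.] q [-0.04  0.24  2.24  3.29  0.6  -0.1 ] err 0.0 maxstep 0.01
(72.0, -7.6, 180) shift [-0.014  0.002 -0.011] turn [0. 0. 0.] q [-0.04  0.25  2.27  3.29  0.64 -0.09] err 0.0 maxstep 0.01
(72.0, -7.6, 180) shift [-0.011  0.001 -0.013] turn [0. 0. 0.] q [-0.04  0.27  2.3   3.28  0.69 -0.08] err 0.0 maxstep 0.01
(72.0, -7.6, 180) shift [-0.008  0.001 -0.015] turn [0. 0. 0.] q [-0.04  0.31  2.33  3.28  0.75 -0.07] err 0.0 maxstep 0.01
(72.0, -7.6, 180) shift [-0.004  0.001 -0.012] turn [0. 0. 0.] q [-0.03  0.34  2.34  3.27  0.79 -0.06] err 0.0 maxstep 0.01
```

Emit:
{"api": "play_rows", "payload": {
  "moves": [
    [-0.005,0.001,0.003,-0.3,-2.4,0],
    [-0.01,0.001,0.006,-0.6,-4.7,-0.1],
    [-0.016,0.002,0.009,-0.9,-7.1,-0.1],
    [-0.021,0.002,0.012,-1.2,-9.4,-0.2],
    [-0.026,0.003,0.015,-1.5,-11.8,-0.2]
  ],
  "grip": 0.0
}}

```text
clock: 20.85
tcp_pos: [0.4003, -0.0089, 0.3497]
ee_rot: [0.388, -0.532, 0.608, -0.443]
ft_force: [0.1, -0.8, -0.5]
grip_width: 0.0199
finger_force: 0.0
```

Emit:
{"api": "play_rows", "payload": {
  "moves": [
    [0.004,0,0.02,0,0,0],
    [0.008,0,0.04,0,0,0],
    [0.012,0,0.06,0,0,0],
    [0.016,0,0.08,0,0,0],
    [0.02,0,0.1,0,0,0]
  ]
}}

```text
clock: 21.27
tcp_pos: [0.4204, -0.0088, 0.4505]
ee_rot: [0.388, -0.533, 0.608, -0.443]
ft_force: [-0.6, -0.2, 0.1]
grip_width: 0.0007
finger_force: 0.0
```

Emit:
{"api": "play_rows", "payload": {
  "moves": [
    [0.02,-0.003,0,0,0,0],
    [0.045,-0.007,0,0,0,0],
    [0.07,-0.011,-0.005,0,0,0],
    [0.09,-0.015,-0.018,0,0,0],
    [0.098,-0.016,-0.025,0,0,0]
  ]
}}

```text
clock: 21.68
tcp_pos: [0.5206, -0.0253, 0.4241]
ee_rot: [0.388, -0.532, 0.608, -0.443]
ft_force: [-0.3, -0.2, -0.3]
grip_width: 0.0005
finger_force: 0.0
```

Emit:
{"api": "play_rows", "payload": {
  "moves": [
    [0,0,0,0,0,0],
    [0,0,0,0,0,0],
    [0,0,0,0,0,0]
  ]
}}

```text
clock: 21.93
tcp_pos: [0.5179, -0.0248, 0.4244]
ee_rot: [0.388, -0.533, 0.608, -0.442]
ft_force: [-0.2, -0.1, -0.4]
grip_width: 0.0004
finger_force: 0.0
```

```bash
python3 - <<'E'
from h import *
np.set_printoptions(precision=4,suppress=True)
s,P,R=pose(); print(s["joints"],P,s["grip_width"]); T,Q=goal((0,0,0),72,-7.6,180); print(np.degrees((Q*R.inv()).as_rotvec()))
u=Q.as_matrix()[:,2]; up=-Q.as_matrix()[:,1]
for a in(1.2,1,.8,.6,.4,.25):
    r=np.array([.638,-.04,0])-(.008+.088*np.cos(a)-.065)*np.array([.991,-.132,0])+[0,0,.241+.088*np.sin(a)]
    print(a,(r+up*.0215-.172*u-P)*1000)
b,d,q=shot("scene"); w,f,p=shot("wrist")
save("c7",np.hstack([cv2.resize(b[130:290,140:320],(432,384)),w[:,90:440]]))
E
```

```text
[-0.052   0.2022  2.1634  3.305   0.4864 -0.12  ] [ 0.5179 -0.0248  0.4244] 0.0003854057181162775
[ 0.0078  0.0676 -0.0338]
1.2 [-10.5414   2.2202 -27.7505]
1 [-26.0596   4.2872 -35.7205]
0.8 [-39.6993   6.1039 -46.6426]
0.6 [-50.9168   7.5981 -60.0814]
0.4 [-59.2648   8.71   -75.5011]
0.25 [-63.4378   9.2659 -87.9984]
```

View pics/c7.png

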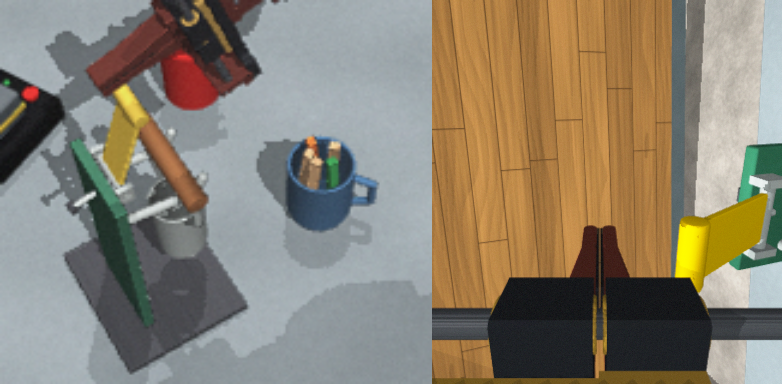

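The planter hangs free across both prongs (left view, grip at (172,165)). The closed fingers sit above the keeper roll (left view (125,100)). Pressing along the roll's arc.

Emit:
{"api": "play_rows", "payload": {
  "moves": [
    [-0.004,0.001,-0.012,0,0,0],
    [-0.008,0.002,-0.022,0,0,0],
    [-0.011,0.002,-0.028,0,0,0],
    [-0.018,0.003,-0.031,0,0,0],
    [-0.026,0.004,-0.036,0,0,0]
  ]
}}

```text
clock: 22.45
tcp_pos: [0.4926, -0.0208, 0.3896]
ee_rot: [0.389, -0.532, 0.607, -0.444]
ft_force: [-0.3, 1.0, 7.4]
grip_width: 0.0005
finger_force: 3.5
```

Emit:
{"api": "play_rows", "payload": {
  "moves": [
    [-0.004,0.001,-0.003,0,0,0],
    [-0.009,0.001,-0.007,0,0,0],
    [-0.014,0.002,-0.011,0,0,0],
    [-0.02,0.003,-0.018,0,0,0],
    [-0.025,0.003,-0.024,0,0,0]
  ]
}}

```text
clock: 22.87
tcp_pos: [0.4674, -0.0177, 0.3666]
ee_rot: [0.39, -0.531, 0.606, -0.445]
ft_force: [-1.8, 0.3, 2.5]
grip_width: 0.0003
finger_force: 1.3
```

```bash
cat > kp.py <<'E'
from h import *
np.set_printoptions(precision=4,suppress=True)
s,P,R=pose(); print(s["clock"],P,s["ft_force"])
b,d,q=shot("scene"); C=cloud(d,q)
h=cv2.inRange(cv2.cvtColor(b,cv2.COLOR_RGB2HSV),(22,120,80),(34,255,255))>0
g=(np.linalg.norm(C[...,:2]-[.66,-.045],axis=-1)<.09)&(C[...,2]>.2)
X=C[h&g]; sd=.065+(X-[.638,-.04,0])@np.array([-.991,.132,0]); print("keeper s range",np.percentile(sd,[2,98]),"z",np.percentile(X[:,2],[2,98]),len(X))
m=cv2.inRange(cv2.cvtColor(b,cv2.COLOR_RGB2HSV),(7,110,90),(18,255,255))>0
X=C[m&(np.linalg.norm(C-[.638,-.04,.215],axis=-1)<.085)]; print("grip",X.mean(0),X.min(0),X.max(0))
E
python3 kp.py
```

```text
22.8667 [ 0.4674 -0.0177  0.3666] [-1.8351  0.3241  2.4679]
keeper s range [0.0122 0.0784] z [0.2472 0.3052] 497
grip [ 0.6413 -0.0148  0.2238] [ 0.6256 -0.1016  0.2083] [0.655  0.0206 0.2992]
```

The keeper is following at about 0.65 rad with a 7 N peak. I keep pressing past the snap point.

Emit:
{"api": "play_rows", "payload": {
  "moves": [
    [-0.003,0,-0.005,0,0,0],
    [-0.006,0.001,-0.01,0,0,0],
    [-0.008,0.001,-0.016,0,0,0],
    [-0.011,0.001,-0.022,0,0,0],
    [-0.012,0.002,-0.028,0,0,0]
  ]
}}

```text
clock: 23.33
tcp_pos: [0.4549, -0.0159, 0.3354]
ee_rot: [0.387, -0.533, 0.609, -0.442]
ft_force: [0.3, -0.3, -0.2]
grip_width: 0.0004
finger_force: 0.0
```

Emit:
{"api": "play_rows", "payload": {
  "moves": [
    [0,0,-0.004,0,0,0],
    [0,0,-0.008,0,0,0],
    [0,0,-0.011,0,0,0],
    [0,0,-0.011,0,0,0]
  ]
}}

```text
clock: 23.67
tcp_pos: [0.4555, -0.0159, 0.3245]
ee_rot: [0.387, -0.533, 0.609, -0.442]
ft_force: [1.2, 0.2, -0.2]
grip_width: 0.0003
finger_force: 0.0
```

```bash
python3 kp.py
```

```text
23.6667 [ 0.4555 -0.0159  0.3245] [ 1.1757  0.2084 -0.2095]
keeper s range [0.0148 0.1001] z [0.2405 0.2489] 499
grip [ 0.6393 -0.0277  0.2238] [ 0.6098 -0.1033  0.2081] [0.6544 0.021  0.2672]
```

The keeper has snapped level (z 0.241–0.249, reaching 100 mm from the plate), and there is no force left. I withdraw up and away.

Emit:
{"api": "play_rows", "payload": {
  "moves": [
    [0,0,0.015,0,0,0],
    [-0.005,0,0.035,0,0,0],
    [-0.015,0,0.06,0,0,0],
    [-0.025,0,0.085,0,0,0],
    [-0.03,0,0.1,0,0,0]
  ]
}}

```text
clock: 24.13
tcp_pos: [0.4247, -0.0159, 0.4276]
ee_rot: [0.389, -0.532, 0.608, -0.443]
ft_force: [1.0, 0.1, -0.0]
grip_width: 0.0004
finger_force: 0.0
```

Emit:
{"api": "play_rows", "payload": {
  "moves": [
    [0,0,0,0,0,0],
    [0,0,0,0,0,0],
    [0,0,0,0,0,0],
    [0,0,0,0,0,0],
    [0,0,0,0,0,0]
  ]
}}

```text
clock: 24.55
tcp_pos: [0.4256, -0.0159, 0.4242]
ee_rot: [0.387, -0.533, 0.609, -0.442]
ft_force: [-0.4, -0.4, -0.6]
grip_width: 0.0002
finger_force: 0.0
```

```bash
python3 kp.py; python3 - <<'E'
from h import *
np.set_printoptions(precision=4,suppress=True)
z=np.load("s0.npz"); b,d,q=shot("scene"); C0,C=cloud(z["d"],q),cloud(d,q)
for n,s in(("purple",(128,160,80,30,(350,195,425,265))),("sprayer",(0,6,170,100,(200,115,240,180))),("mug",(100,120,90,30,(250,180,305,230))),("rake",(5,18,110,60,(285,300,320,350)))):
    print(n,*[np.median(K[mask(i,*s)>0],0) for i,K in((z["a"],C0),(b,C))])
E
```

```text
24.55 [ 0.4256 -0.0159  0.4242] [-0.3532 -0.4035 -0.6053]
keeper s range [0.0148 0.1004] z [0.2409 0.2497] 556
grip [ 0.6396 -0.0279  0.2229] [ 0.6198 -0.104   0.2085] [0.6545 0.021  0.2408]
purple [0.3232 0.2647 0.0851] [0.3228 0.265  0.0849]
sprayer [ 0.4819 -0.2253  0.09  ] [ 0.4881 -0.2261  0.0755]
mug [0.4775 0.0254 0.0605] [0.4778 0.0261 0.0604]
rake [0.6273 0.293  0.0243] [0.6276 0.2933 0.0242]
```

The keeper stays shut after the hand has left, the grip is seated, and the bystanders have not moved. The sprayer's median shifted only because the hand partly hides it. Handing in.

```bash
python3 -c "from plant import finish_job; print(finish_job())"
```

```text
the job is handed in; nothing more can be done
None
```

The planter hangs by its wooden handle across both prongs, let go while the keeper was still open; the keeper is now snapped shut over it, the bystanders are where they were, and the job was handed in at about 25 s.

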